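# Pack the castings, shut and clamp the crate, put the master away

## Task

The batch is through inspection: move every bare aluminium casting from the catch tray into the wooden crate, all lying on its floor and none on top of another, then swing the lid fully shut and after that push the red clamp lever all the way down over it. The yellow master part, lying among the castings, does not ship: at any point of the job, pull open the drawer of the gauge cabinet, lay it inside and push the drawer fully shut again. Leave the mug, bottle, tools and tape where they are.

Things in the scene. Friction and masses are not known exactly. Their poses are not given: they have to be found in the camera images.
- casting1: pillow-block casting, bare aluminium: foot 72 (x) x 36 (y) x 12 mm, round body on it (diameter 44 mm, 36 mm wide, axis along y), 50 mm high in all, about 0.25 kg. Origin at mid height on its centre line, 25 mm above the underside; x along the foot, z up, flat side faces at y = +-18 mm. 3 to 5 of the five castings are present; the others have no pose. Starts in the catch tray.
- casting2: pillow-block casting, bare aluminium: foot 72 (x) x 36 (y) x 12 mm, round body on it (diameter 44 mm, 36 mm wide, axis along y), 50 mm high in all, about 0.25 kg. Origin at mid height on its centre line, 25 mm above the underside; x along the foot, z up, flat side faces at y = +-18 mm. 3 to 5 of the five castings are present; the others have no pose. Starts in the catch tray.
- casting3: pillow-block casting, bare aluminium: foot 72 (x) x 36 (y) x 12 mm, round body on it (diameter 44 mm, 36 mm wide, axis along y), 50 mm high in all, about 0.25 kg. Origin at mid height on its centre line, 25 mm above the underside; x along the foot, z up, flat side faces at y = +-18 mm. 3 to 5 of the five castings are present; the others have no pose. Starts in the catch tray.
- casting4: pillow-block casting, bare aluminium: foot 72 (x) x 36 (y) x 12 mm, round body on it (diameter 44 mm, 36 mm wide, axis along y), 50 mm high in all, about 0.25 kg. Origin at mid height on its centre line, 25 mm above the underside; x along the foot, z up, flat side faces at y = +-18 mm. 3 to 5 of the five castings are present; the others have no pose. Starts in the catch tray.
- casting5: pillow-block casting, bare aluminium: foot 72 (x) x 36 (y) x 12 mm, round body on it (diameter 44 mm, 36 mm wide, axis along y), 50 mm high in all, about 0.25 kg. Origin at mid height on its centre line, 25 mm above the underside; x along the foot, z up, flat side faces at y = +-18 mm. 3 to 5 of the five castings are present; the others have no pose. Starts in the catch tray.
- master: pillow-block casting, painted yellow: the master part: foot 72 (x) x 36 (y) x 12 mm, round body on it (diameter 44 mm, 36 mm wide, axis along y), 50 mm high in all, about 0.25 kg. Origin at mid height on its centre line, 25 mm above the underside; x along the foot, z up, flat side faces at y = +-18 mm. Same shape as the castings; starts standing among them in the tray.
- tray: steel catch tray, 248 (x) x 218 (y) mm, floor 4 mm thick, lip 16 mm over the table; origin under its centre. On its +x side, from 130 mm past the centre, a chute 25 to 80 mm high comes down from a green outlet box (120 mm high, 240 to 340 mm past the centre). Stands left or right of the crate. Fixed.
- crate_in (a point): centre of the inner floor of the wooden shipping crate, 8 mm above the table. Inside 150 (x) x 244 (y) mm, 64 mm deep, walls 8 mm thick; rim 72 mm above the table. x points away from the clamp to the lid's hinge, z up. Fixed.
- lid (a joint): angle of the crate's plywood lid (166 x 260 x 8 mm plus two 6 mm battens), rad: 0 = shut, about 1.8 = standing open, leaning a little back. Stiff hinge along the far (+x) rim, it stays where it is left; the underside is 72.5 mm over the table when shut.
- lid_hinge (a point): middle of the lid's hinge line, at the crate's rim, 83 mm in +x from the crate's centre
- lid_edge (a point): middle of the lid's free edge, 166 mm from the hinge
- clamp (a joint): angle of the clamp lever, rad: 0 = down, lying level over the lid; about 1.7 = up, standing in front of the crate. It turns about an axis along the crate's y and stays where it is left.
- clamp_pivot (a point): pivot of the clamp lever, on a steel bracket in the middle of the crate's front (-x) wall, 92 mm over the table
- clamp_tip (a point): free end of the clamp lever, 85 mm from its pivot; bar of 12 mm diameter with a red grip of 18 mm diameter on its outer 50 mm
- cab_drawer0 (a joint): opening of the drawer in the low white gauge cabinet, m: 0 = fully shut, 0.14 = as far out as it goes; starts shut or a little ajar. It slides out to the cabinet's -x, towards the robot. The cabinet (210 x 210 mm, top 98 mm over the table) is fixed and stands on the side of the crate where the tray is not.
- drawer_in (a point): point on the drawer's inner floor (moves with the drawer), 25 mm above the table, 59 mm behind the inside of its front panel and midway across; with the drawer 0.13 open, the middle of the uncovered part. The drawer's inside is 165 (x) x 168 (y) mm and 51 mm deep, with 61 mm of room over its floor under the cabinet top.
- cab_drawer0_handle (a point): middle of the steel bar handle on the blue drawer front: bar of 11 mm diameter, 105 mm long along the drawer's y, standing 35 mm off the front (towards -x), 61 mm over the table. The front panel is 15 mm thick, its upper edge about 84 mm over the table.
- oil: white plastic oil bottle, 52 mm diameter, 170 mm tall, behind the crate; origin under its centre. Not part of the job.
- mug: blue mug, 76 mm diameter, 85 mm tall, near the robot's base. Not part of the job.
- wrench: steel wrench, 160 mm long, lying near the robot's base. Not part of the job.
- brush: brush, 180 mm long, lying at the left side. Not part of the job.
- tape: orange tape roll, 90 mm diameter, 24 mm high, lying behind the crate. Not part of the job.
- caliper: caliper, 200 mm long, lying at the right side. Not part of the job.
Not all that is in view belongs to the job. What is shaped like the casting5 but green or turquoise is not meant.

How it is judged:
By the outcome, as a careful person would: the job done as asked, in the order asked, and still so for the second after the job is handed in, with the robot touching nothing.
Of casting1, casting2, casting3, casting4, casting5 only 3 to 5 are there at a start; the rules pass over those that are not, and their reading is None.
At some moment in a run one of casting1, casting2, casting3, casting4, casting5, master may be knocked a few centimetres aside while the robot is not near it.
Once in a run the grip may slacken for a moment while it holds something.
It also fails if it takes over 210 s, if anything falls off the work surface, if the arm or the gripper's body presses on something with over 40 N, if the wrist force passes 120 N, or if a joint passes its speed limit or range.

## Robot

A 6-joint arm with a two-finger parallel gripper is mounted at the origin on the work surface. World frame = base frame: x ahead of the robot, y to its left, z up, the work surface at z = 0. Lengths are in m, angles in degrees, forces in N, time in s.
With the tool pointing down it reaches from about 0.4 to 0.825 m from the base axis. Payload 7 kg.
Tool frame: the origin (TCP) lies on the centre line of the jaws, within the pads' length; the fingertips stand 22 mm ahead of it and the grasp point (between the pads) lies 3 mm ahead of it (ctrl.finger_overhang is the distance from the TCP to the fingertips, in m); z points along the fingers, y is the line along which they close (so a half turn about z gives the same grasp; the last joint's range is limited). The gripper opens to 88 mm and grips with 3 to 60 N. Pads are 19 mm wide; open, the fingers measure 130 mm over their backs; the gripper's body (78 mm by 193 mm) begins 47 mm behind the grasp point.
Start: joints at [-51.217, 20.546, 0.682, 0, -70.136, -16.507], TCP at [0.256, -0.625, 0.249] pointing down, gripper open.
Joint ranges: [-176.03, 176.03], [-82.01, 121.73], [-58.28, 71.71], [-173.87, 95.51], [-174.79, -0.11], [-173.66, 173.66]. Speed limits (degrees/s): [136.94, 136.94, 172.46, 180, 180, 180].

## Interface

Orientations are given as [roll, pitch, yaw] about the fixed x, y, z axes, in that order (R = Rz(yaw) Ry(pitch) Rx(roll)).
In Python, from plant import ctrl gives the robot as it stands. The module is installed in compiled form; this text tells all that it offers.
- The arm moves only by the shell command python3 -m creep 'ROWS'. ROWS is JSON, a list of rows, each an object with "grip": the closure, from 0 (fully open) to 1 (shut); "delta_pos": the shift along the tool's x, y, z scaled (see below), a list of three; "rotation": the turn, a rotation vector about the tool's x, y, z scaled (see below), a list of three. A call has 1 to 5 rows; each row is the pose to reach, as a shift and turn from the pose commanded when the call began, along the tool's axes at that moment; what a row does not reach only later rows make up. The controller multiplies each number of a shift by 10 cm and each number of a turn by pi/2 rad. A row lasts 1/10 s, in which the tool goes at most 50 mm and 8.59 degrees, less where a joint would pass 70% of its speed; a pose out of reach is approached as far as the arm can. A call with a number of a shift or a turn outside -1 to 1 is refused whole. A call with a gripper value outside its range is refused whole. The fingers move at their own pace and stop on an object; the grip force is fixed at half the most. Time passes only in rows, so rows that repeat a pose let the fingers close. It gives the time, the measured TCP pose, the force, the opening and the grip force at its end, in the units of the state.
- ctrl.get_obs(): the state, without advancing time (a new reading comes with each control period).
- ctrl.snapshot(name): name is "scene" or "top" or "wrist"; returns a dict with "color" (480x640x3 uint8, red, green, blue), "intrinsics" (3x3 intrinsics, pixels), "R" (3x3) and "t" (3): a world point X has camera coordinates R X + t. Camera axes: x right, y down, z forward; pixel columns grow to the right and rows downward; lengths in m; the calibration is good to about 2 mm. A picture is of the moment at which its call begins. There is no depth.
- ctrl.close_job(): hands the job in; it is judged then, once.
The state is a dict: "clock": time; "joint_pos": joint angles; "qvel": joint speeds; "tau": joint torques, N m; "tool_pos": TCP position; "orientation": TCP orientation; "force": force on the tool from outside, world axes, zero at the start; "moment": the same for the moment, N m; "opening": finger opening in m; "gripper_force": force on a finger pad.
Only numpy, scipy, OpenCV 4.12 (cv2) and the standard library are available. Lean on these libraries where they do the work, as an engineer would, in place of code of your own. Each camera call takes 0.05 s, during which the arm holds its last target. There are 200 camera calls.

## Working session

There is one attempt and no reset: what is moved stays moved. The work goes in short steps, Python scripts to look and compute and a shell command to move; the robot and the scene stay as the last step left them, time stands still between calls to the robot, and variables do not carry over. Pictures are saved under pics/ and viewed, at most 14 in all, crops included, and the job is handed in when it is done.

```bash
mkdir -p pics; cat > h.py <<'E'
import numpy as np,cv2
from plant import ctrl
from scipy.spatial.transform import Rotation as Ro
def snap(n,f=None):
    s=ctrl.snapshot(n)
    if f: cv2.imwrite('pics/'+f,s['color'][:,:,::-1])
    return s
def ray(s,u,v):
    R=np.array(s['R']);t=np.array(s['t']);K=np.array(s['intrinsics'])
    d=R.T@np.linalg.inv(K)@np.array([u,v,1.]);return -R.T@t,d
def onz(s,u,v,z):
    c,d=ray(s,u,v);return c+d*(z-c[2])/d[2]
def tri(s1,p1,s2,p2):
    A=[];b=[]
    for s,p in((s1,p1),(s2,p2)):
        c,d=ray(s,*p);d=d/np.linalg.norm(d);P=np.eye(3)-np.outer(d,d);A.append(P);b.append(P@c)
    return np.linalg.lstsq(np.vstack(A),np.hstack(b),rcond=None)[0]
def proj(s,X):
    q=np.array(s['intrinsics'])@(np.array(s['R'])@np.array(X)+np.array(s['t']));return q[:2]/q[2]
E
python3 - <<'E'
from h import *
np.set_printoptions(precision=3,suppress=True)
for n in('scene','top','wrist'):
    s=snap(n,n+'0.png');c,d=ray(s,320,240);print(n,c,d,s['intrinsics'][0][0])
o=ctrl.get_obs();print(o)
print(Ro.from_euler('xyz',o['orientation'],degrees=True).as_matrix())
E
```

```text
scene [1.378 0.291 0.96 ] [-0.679 -0.212 -0.703] 480.4730538924404
top [ 0.257 -0.011  1.649] [ 0.165  0.023 -0.986] 454.8230442679647
wrist [ 0.191 -0.651  0.384] [ 0.249  0.104 -0.963] 406.5366474005672
{'clock': 0.15, 'joint_pos': array([-51.216,  20.583,   0.646,  -0.013, -70.135, -16.507]), 'qvel': array([ 0.054, -0.221,  0.101,  0.043, -0.014, -0.059]), 'tau': array([  0.   , -58.328,  29.329,   7.001,   0.009,  -0.   ]), 'tool_pos': array([ 0.256, -0.624,  0.248]), 'orientation': array([ 179.928,   -0.009, -157.727]), 'force': array([-0.19 , -0.546,  1.385]), 'moment': array([ 0.039, -0.009,  0.009]), 'gripper_force': 0.0, 'opening': 0.08764059382666112}
[[-0.925 -0.379 -0.001]
 [-0.379  0.925  0.001]
 [ 0.     0.001 -1.   ]]
```

View pics/top0.png

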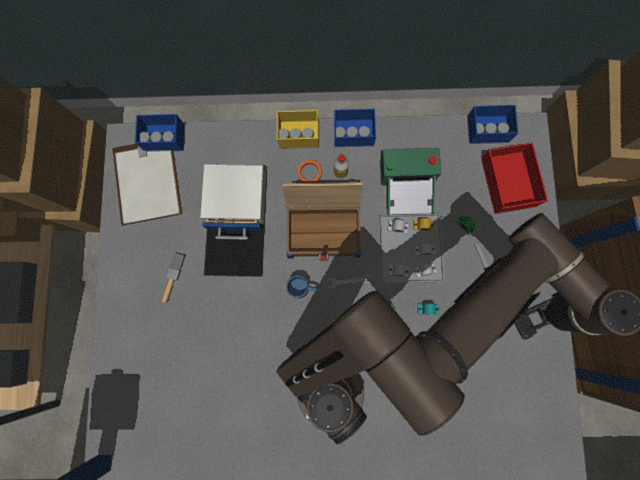

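View pics/scene0.png

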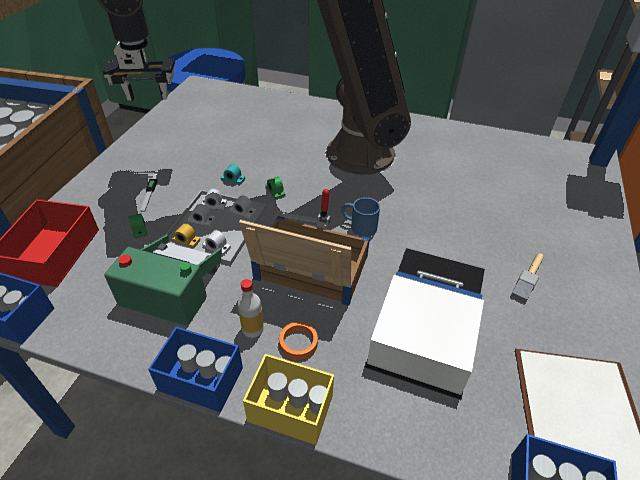

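Top view: tray around (411,247). It holds bare castings at (399,225), (424,249), (400,270) and (427,268), plus the yellow master at (424,224). The green part (467,225) and turquoise part (428,309) outside the tray are decoys. The crate is at (323,230), with the lever at (323,254) and the cabinet with its drawer at (232,225).

```bash
python3 - <<'E'
from h import *
np.set_printoptions(precision=3,suppress=True)
t=snap('top');s=snap('scene')
for n,u,v,z in [('c',399,225,.03),('m',424,224,.03),('c',424,249,.03),('c',400,270,.03),('c',427,268,.03),('tray ul',381,214,.016),('ur',441,214,.016),('ll',382,279,.016),('lr',441,280,.016),('crate ll',289,257,.072),('lr',359,257,.072),('ul',288,209,.072),('ur',359,209,.072),('handle',231,238,.061),('cab ul',202,165,.098),('ur',265,165,.098),('bl',201,219,.098),('br',263,222,.098),('clamptip',322,255,.17)]:
    print(n,onz(t,u,v,z)[:2])
print('handle 2view',tri(t,(231,238),s,(440,278)))
a=cv2.resize(t['color'][195:325,280:490],None,fx=3.8,fy=3.8,interpolation=cv2.INTER_CUBIC);cv2.imwrite('pics/c1.png',a[:,:,::-1])
E
```

```text
c [ 0.578 -0.259]
m [ 0.579 -0.349]
c [ 0.488 -0.344]
c [ 0.414 -0.255]
c [ 0.42  -0.351]
tray ul [ 0.623 -0.198]
ur [ 0.618 -0.416]
ll [ 0.385 -0.192]
lr [ 0.377 -0.401]
crate ll [0.464 0.136]
lr [ 0.459 -0.109]
ul [0.636 0.139]
ur [ 0.63  -0.114]
handle [0.538 0.343]
cab ul [0.799 0.444]
ur [0.793 0.218]
bl [0.601 0.442]
br [0.585 0.224]
clamptip [0.455 0.018]
handle 2view [0.538 0.343 0.059]
```

View pics/c1.png

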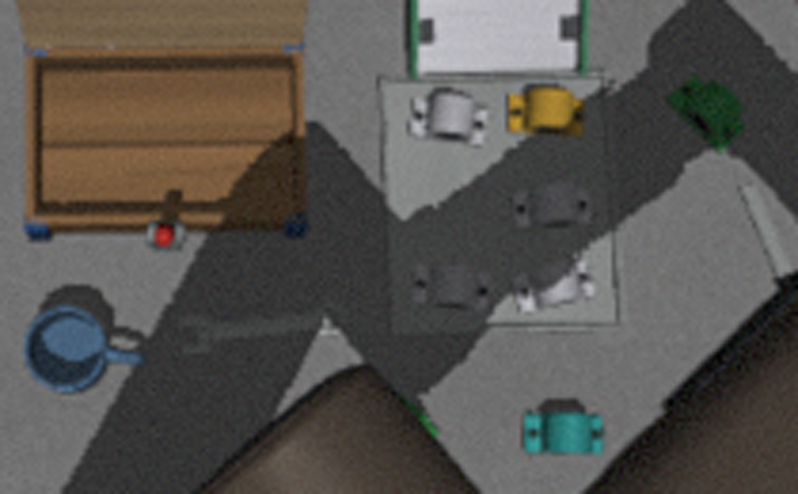

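Confirmed on the crop: four bare aluminium castings and one yellow master stand in the tray, feet roughly along world y. The dark green (705,108) and turquoise (563,432) parts are outside it. I'll write a move-planning helper and hover over the tray.

```bash
cat >> h.py <<'E'
def plan(x,y,z,yaw,start=None):
    """print per call: delta_pos, rotation, rows, for a tool-down target"""
    o=ctrl.get_obs()
    p=np.array(o['tool_pos']);R=Ro.from_euler('xyz',o['orientation'],degrees=True)
    if start is not None: p=np.array(start[:3]);R=Ro.from_euler('xyz',[180,0,start[3]],degrees=True)
    T=Ro.from_euler('xyz',[180,0,yaw],degrees=True);q=np.array([x,y,z])
    rv=(R.inv()*T).as_rotvec();n=int(max(1,np.ceil(np.linalg.norm(q-p)/.0995),np.ceil(np.degrees(np.linalg.norm(rv))/42)))
    Rn=R
    for i in range(n):
        d=(R*Ro.from_rotvec(rv*i/n)).inv().apply((q-p)/n)/.1
        print('  dp',np.round(d,3)+0,'rot',np.round(rv/n/(np.pi/2),3)+0)
    return [x,y,z,yaw]
E
python3 - <<'E'
from h import *
plan(.49,-.33,.30,-90)
E
```

```text
dp [-0.821  0.459 -0.129] rot [ 0.     0.    -0.188]
  dp [-0.919  0.2   -0.13 ] rot [ 0.     0.    -0.188]
  dp [-0.938 -0.076 -0.13 ] rot [ 0.     0.    -0.188]
  dp [-0.875 -0.346 -0.13 ] rot [ 0.     0.    -0.188]
```

```bash
python3 -m creep '[{"grip":0,"delta_pos":[-0.82,0.46,-0.13],"rotation":[0,0,-0.188]},{"grip":0,"delta_pos":[-0.82,0.46,-0.13],"rotation":[0,0,-0.188]},{"grip":0,"delta_pos":[-0.82,0.46,-0.13],"rotation":[0,0,-0.188]}]'
python3 -m creep '[{"grip":0,"delta_pos":[-0.92,0.2,-0.13],"rotation":[0,0,-0.188]},{"grip":0,"delta_pos":[-0.92,0.2,-0.13],"rotation":[0,0,-0.188]},{"grip":0,"delta_pos":[-0.92,0.2,-0.13],"rotation":[0,0,-0.188]}]'
python3 -m creep '[{"grip":0,"delta_pos":[-0.94,-0.08,-0.13],"rotation":[0,0,-0.188]},{"grip":0,"delta_pos":[-0.94,-0.08,-0.13],"rotation":[0,0,-0.188]},{"grip":0,"delta_pos":[-0.94,-0.08,-0.13],"rotation":[0,0,-0.188]}]'
python3 -m creep '[{"grip":0.45,"delta_pos":[-0.88,-0.35,-0.13],"rotation":[0,0,-0.188]},{"grip":0.45,"delta_pos":[-0.88,-0.35,-0.13],"rotation":[0,0,-0.188]},{"grip":0.45,"delta_pos":[-0.88,-0.35,-0.13],"rotation":[0,0,-0.188]},{"grip":0.45,"delta_pos":[-0.88,-0.35,-0.13],"rotation":[0,0,-0.188]},{"grip":0.45,"delta_pos":[-0.88,-0.35,-0.13],"rotation":[0,0,-0.188]}]'
python3 - <<'E'
from h import *
snap('wrist','w1.png');snap('top','t1.png')
o=ctrl.get_obs();print(o['tool_pos'],o['orientation'],o['opening'])
E
```

```text
clock: 0.55
tool_pos: [0.317, -0.5484, 0.2629]
orientation: [-179.9, 0.0, -140.3]
force: [-0.4, -0.6, 0.6]
opening: 0.087
gripper_force: 0.0
clock: 0.85
tool_pos: [0.3757, -0.4747, 0.2758]
orientation: [-179.9, 0.0, -123.4]
force: [-0.7, 0.8, -0.8]
opening: 0.0874
gripper_force: 0.0
clock: 1.15
tool_pos: [0.4347, -0.4013, 0.2885]
orientation: [-179.9, 0.0, -106.5]
force: [0.6, 0.0, 0.6]
opening: 0.0876
gripper_force: 0.0
clock: 1.65
tool_pos: [0.4905, -0.3304, 0.3002]
orientation: [180.0, 0.0, -90.2]
force: [0.2, -0.2, -0.8]
opening: 0.0531
gripper_force: 0.0
[ 0.49029198 -0.33073993  0.30028569] [ 1.79967727e+02  7.38644314e-03 -9.01895835e+01] 0.04957026428397369
```

View pics/w1.png

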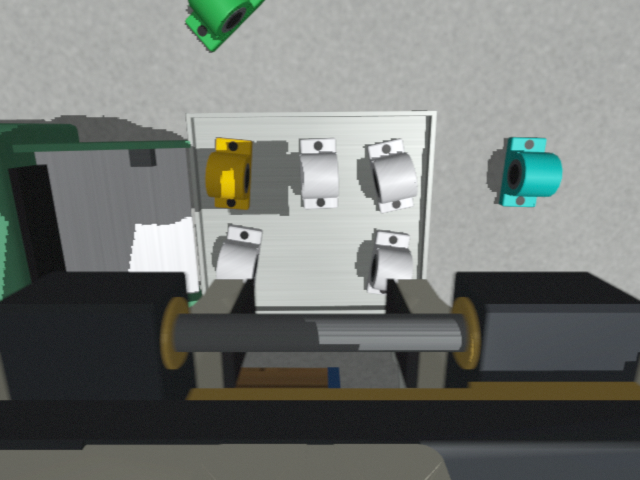

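Wrist view: the yellow master has foot holes at (233,146) and (231,203). Castings have holes at (318,145)/(320,203) and (386,149)/(396,204). Two more, at (240,255) and (391,262), are partly hidden by the fingers. I'll shift the camera over those for a second view.

```bash
python3 -m creep '[{"grip":0.45,"delta_pos":[-1,0,0],"rotation":[0,0,0]},{"grip":0.45,"delta_pos":[-1,0,0],"rotation":[0,0,0]},{"grip":0.45,"delta_pos":[-1,0,0],"rotation":[0,0,0]},{"grip":0.45,"delta_pos":[-1,0,0],"rotation":[0,0,0]}]'
python3 - <<'E'
from h import *
import pickle
s=snap('wrist','w2.png');o=ctrl.get_obs();print(o['tool_pos'])
pickle.dump(s,open('s2.pkl','wb'))
s1={k:s[k] for k in s};R=np.array(s['R'])
# camera translated: view1 had tool at (.4903,-.3307,.3003)
c=-R.T@np.array(s['t'])+np.array([.4903,-.3307,.3003])-o['tool_pos'];s1['t']=-R@c
pickle.dump(s1,open('s1.pkl','wb'))
E
```

```text
clock: 2.15
tool_pos: [0.491, -0.2296, 0.301]
orientation: [-180.0, -0.0, -90.0]
force: [0.3, -0.6, 0.8]
opening: 0.0479
gripper_force: 0.0
[ 0.49100422 -0.23030474  0.30079188]
```

View pics/w2.png

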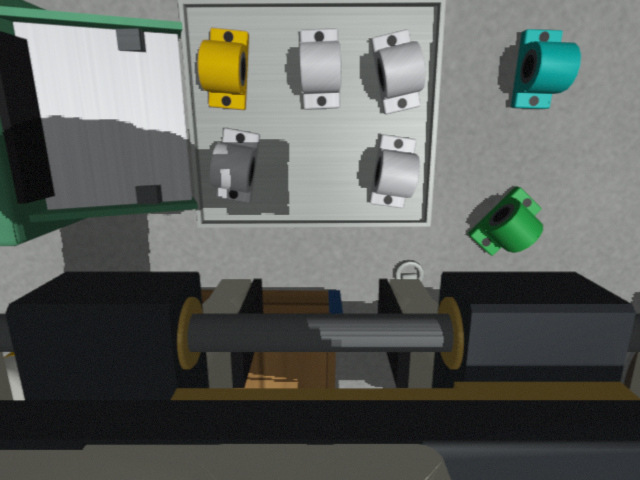

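All holes are visible now: master (229,37)/(226,101), A (320,37)/(321,101), B (391,41)/(402,103), C (240,139)/(233,195), D (398,143)/(388,199). Next I triangulate them.

```bash
python3 - <<'E'
from h import *
import pickle
np.set_printoptions(precision=4,suppress=True)
s1,s2=[pickle.load(open(f,'rb')) for f in('s1.pkl','s2.pkl')]
v1=dict(M=[(233,146),(231,203)],A=[(318,145),(320,203)],B=[(386,149),(396,204)],C=[(244,235)],D=[(393,240)])
v2=dict(M=[(229,37),(226,101)],A=[(320,37),(321,101)],B=[(391,41),(402,103)],C=[(240,139),(233,195)],D=[(398,143),(388,199)])
for k in v2:
    z=[tri(s1,a,s2,b)[2] for a,b in zip(v1[k],v2[k])]
    P=[onz(s2,*p,.016) for p in v2[k]];d=P[1]-P[0];c=(P[0]+P[1])/2
    print(k,'z',np.array(z),'c',c[:2],'len',np.linalg.norm(d),'foot yaw',np.degrees(np.arctan2(d[1],d[0])))
tray=[onz(s2,u,v,.016)[:2] for u,v in((183,3),(441,3),(200,223),(429,223))];print(np.array(tray))
E
```

```text
M z [0.0184 0.0216] c [ 0.5813 -0.3531] len 0.057997502238652104 foot yaw 83.74854454555967
A z [0.0143 0.0216] c [ 0.4913 -0.3531] len 0.057656360796576066 foot yaw 91.00187697071604
B z [0.0162 0.0183] c [ 0.4176 -0.3505] len 0.05762870588753205 foot yaw 103.4837535364047
C z [0.0148] c [ 0.5776 -0.2594] len 0.05786711365376197 foot yaw 79.81430996875157
D z [0.0215] c [ 0.4167 -0.2554] len 0.05774144268038075 foot yaw 82.45791718892097
[[ 0.6192 -0.4108]
 [ 0.3794 -0.4109]
 [ 0.6195 -0.2008]
 [ 0.3757 -0.2009]]
```

```bash
python3 -m creep '[{"grip":0.9,"delta_pos":[-0.95,-0.17,-0.3],"rotation":[0,0,0]},{"grip":0.9,"delta_pos":[-0.95,-0.17,-0.3],"rotation":[0,0,0]},{"grip":1,"delta_pos":[-0.95,-0.17,-0.3],"rotation":[0,0,0]}]'
python3 -m creep '[{"grip":1,"delta_pos":[-0.95,-0.17,-0.3],"rotation":[0,0,0]},{"grip":1,"delta_pos":[-0.95,-0.17,-0.3],"rotation":[0,0,0]},{"grip":1,"delta_pos":[-0.95,-0.17,-0.3],"rotation":[0,0,0]}]'
python3 -m creep '[{"grip":1,"delta_pos":[-0.95,-0.17,-0.3],"rotation":[0,0,0]},{"grip":1,"delta_pos":[-0.95,-0.17,-0.3],"rotation":[0,0,0]},{"grip":1,"delta_pos":[-0.95,-0.17,-0.3],"rotation":[0,0,0]}]'
python3 -m creep '[{"grip":1,"delta_pos":[-0.95,-0.17,-0.3],"rotation":[0,0,0]},{"grip":1,"delta_pos":[-0.95,-0.17,-0.3],"rotation":[0,0,0]},{"grip":1,"delta_pos":[-0.95,-0.17,-0.3],"rotation":[0,0,0]},{"grip":1,"delta_pos":[-0.95,-0.17,-0.3],"rotation":[0,0,0]},{"grip":1,"delta_pos":[-0.95,-0.17,-0.3],"rotation":[0,0,0]}]'
python3 - <<'E'
from h import *
import pickle
s=snap('wrist','w3.png');o=ctrl.get_obs();print(o['tool_pos'])
pickle.dump(s,open('s3.pkl','wb'))
E
```

```text
clock: 2.5
tool_pos: [0.5099, -0.133, 0.3325]
orientation: [-179.8, 0.0, -90.0]
force: [0.4, -0.4, 0.2]
opening: 0.0294
gripper_force: 0.0
clock: 2.8
tool_pos: [0.5271, -0.0377, 0.362]
orientation: [-179.8, 0.0, -90.0]
force: [-1.3, 0.3, -0.6]
opening: 0.0057
gripper_force: 0.0
clock: 3.1
tool_pos: [0.5443, 0.0574, 0.3914]
orientation: [-179.9, 0.0, -90.0]
force: [0.2, 0.1, -0.3]
opening: 0.0005
gripper_force: 0.0
clock: 3.6
tool_pos: [0.5597, 0.1485, 0.4198]
orientation: [179.9, -0.0, -90.1]
force: [0.4, -0.8, -0.2]
opening: 0.0006
gripper_force: 0.0
[0.55958786 0.14832896 0.41999311]
```

View pics/w3.png

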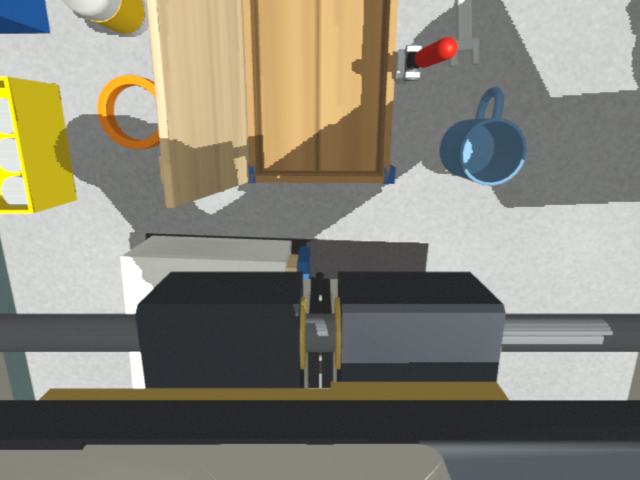

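Wrist view: inner rim corners on the crate's +y end at (258,172) and (386,172), lever grip at (445,48), bracket at (407,62), and the drawer front at (304,262), slightly ajar. Next, a look at the handle.

```bash
python3 - <<'E'
from h import *
import pickle
s=pickle.load(open('s3.pkl','rb'))
for u,v in((247,184),(394,182),(258,172),(386,172)):print(onz(s,u,v,.072)[:2])
print('bracket',onz(s,407,62,.092)[:2])
plan(.60,.343,.25,180)
E
```

```text
[0.64681155 0.14385503]
[0.47160972 0.14185983]
[0.63310563 0.12967394]
[0.48162283 0.13000354]
bracket [0.46729507 0.01201925]
  dp [-0.65  -0.133  0.566] rot [0.    0.    0.333]
  dp [-0.629  0.209  0.566] rot [0.    0.    0.333]
  dp [-0.441  0.495  0.567] rot [0.    0.    0.333]
```

```bash
python3 -m creep '[{"grip":1,"delta_pos":[-0.65,-0.13,0.57],"rotation":[0,0,0.333]},{"grip":1,"delta_pos":[-0.65,-0.13,0.57],"rotation":[0,0,0.333]},{"grip":1,"delta_pos":[-0.65,-0.13,0.57],"rotation":[0,0,0.333]},{"grip":1,"delta_pos":[-0.65,-0.13,0.57],"rotation":[0,0,0.333]}]' | head -2
python3 -m creep '[{"grip":1,"delta_pos":[-0.63,0.21,0.57],"rotation":[0,0,0.333]},{"grip":1,"delta_pos":[-0.63,0.21,0.57],"rotation":[0,0,0.333]},{"grip":1,"delta_pos":[-0.63,0.21,0.57],"rotation":[0,0,0.333]},{"grip":1,"delta_pos":[-0.63,0.21,0.57],"rotation":[0,0,0.333]}]' | head -2
python3 -m creep '[{"grip":1,"delta_pos":[-0.44,0.5,0.57],"rotation":[0,0,0.333]},{"grip":1,"delta_pos":[-0.44,0.5,0.57],"rotation":[0,0,0.333]},{"grip":1,"delta_pos":[-0.44,0.5,0.57],"rotation":[0,0,0.333]},{"grip":1,"delta_pos":[-0.44,0.5,0.57],"rotation":[0,0,0.333]},{"grip":1,"delta_pos":[-0.44,0.5,0.57],"rotation":[0,0,0.333]}]'
python3 - <<'E'
from h import *
import pickle
s=snap('wrist','w4.png');o=ctrl.get_obs();print(o['tool_pos'])
pickle.dump(s,open('s4.pkl','wb'))
E
```

```text
clock: 4.05
tool_pos: [0.5724, 0.2141, 0.362]
clock: 4.45
tool_pos: [0.5859, 0.2791, 0.3048]
clock: 4.95
tool_pos: [0.5994, 0.3441, 0.2491]
orientation: [-180.0, -0.0, 179.9]
force: [-0.8, 0.4, -0.1]
opening: 0.0003
gripper_force: 0.0
[0.59939486 0.34417987 0.24947968]
```

View pics/w4.png

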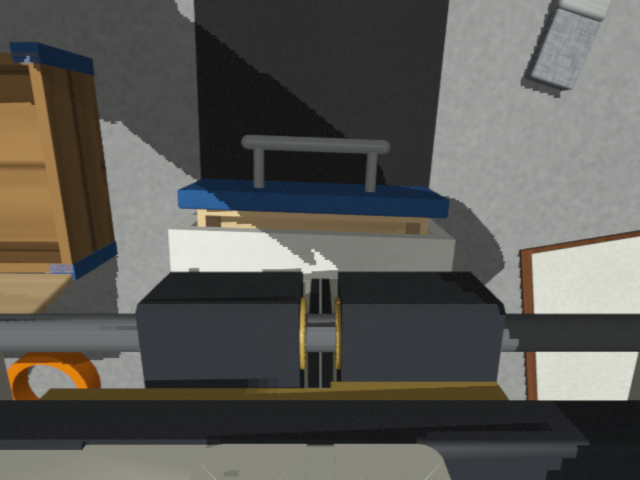

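Wrist view: handle bar from (246,142) to (386,147), blue front top edge at about v=190. The drawer is slightly ajar.

```bash
python3 - <<'E'
from h import *
import pickle
np.set_printoptions(precision=4,suppress=True)
s=pickle.load(open('s4.pkl','rb'))
P=[onz(s,u,v,.061) for u,v in((246,142),(386,147))];d=P[1]-P[0];print(P,np.degrees(np.arctan2(d[1],d[0])),np.linalg.norm(d))
for u,v in((181,185),(446,194)):print('front top outer',onz(s,u,v,.084))
for u,v in((170,229),(455,238)):print('cab top',onz(s,u,v,.098))
t=snap('top');print('2view',tri(t,(231,238),s,(316,144.5)))
m=(P[0]+P[1])/2
a=np.arctan2(d[1],d[0])-np.pi/2 # drawer yaw
h=m+np.array([np.cos(a),np.sin(a),0])*.020
print('hook',h,np.degrees(a))
e=plan(h[0],h[1],.18,180+np.degrees(a))
plan(h[0],h[1],.068,180+np.degrees(a),e)
E
```

```text
[array([0.5413, 0.2861, 0.061 ]), array([0.5452, 0.3952, 0.061 ])] 87.9461720182269 0.10918813555996072
front top outer [0.5716 0.2404 0.084 ]
front top outer [0.5785 0.4379 0.084 ]
cab top [0.6018 0.2343 0.098 ]
cab top [0.6088 0.4427 0.098 ]
2view [0.5406 0.3422 0.0599]
hook [0.5633 0.34   0.061 ] -2.0538279817731024
  dp [ 0.361 -0.043  0.698] rot [0.    0.    0.024]
  dp [0.   0.   0.56] rot [0. 0. 0.]
  dp [0.   0.   0.56] rot [0. 0. 0.]
```

```bash
python3 -m creep '[{"grip":1,"delta_pos":[0.36,-0.04,0.7],"rotation":[0,0,0.024]},{"grip":1,"delta_pos":[0.36,-0.04,0.7],"rotation":[0,0,0.024]},{"grip":1,"delta_pos":[0.36,-0.04,0.7],"rotation":[0,0,0.024]},{"grip":1,"delta_pos":[0.36,-0.04,0.7],"rotation":[0,0,0.024]}]'
python3 -m creep '[{"grip":1,"delta_pos":[0,0,0.2],"rotation":[0,0,0]},{"grip":1,"delta_pos":[0,0,0.4],"rotation":[0,0,0]},{"grip":1,"delta_pos":[0,0,0.6],"rotation":[0,0,0]},{"grip":1,"delta_pos":[0,0,0.7],"rotation":[0,0,0]},{"grip":1,"delta_pos":[0,0,0.75],"rotation":[0,0,0]}]'
python3 -m creep '[{"grip":1,"delta_pos":[0,0,0.15],"rotation":[0,0,0]},{"grip":1,"delta_pos":[0,0,0.35],"rotation":[0,0,0]},{"grip":1,"delta_pos":[0,0,0.37],"rotation":[0,0,0]},{"grip":1,"delta_pos":[0,0,0.37],"rotation":[0,0,0]}]'
```

```text
clock: 5.45
tool_pos: [0.5637, 0.3413, 0.1807]
orientation: [180.0, 0.1, 178.0]
force: [1.0, 0.6, 1.1]
opening: 0.0005
gripper_force: 0.0
clock: 5.95
tool_pos: [0.564, 0.3417, 0.105]
orientation: [180.0, 0.0, 177.9]
force: [-0.4, -0.3, 0.7]
opening: 0.0005
gripper_force: 0.0
clock: 6.35
tool_pos: [0.5631, 0.3414, 0.0674]
orientation: [-180.0, -0.0, 177.9]
force: [-0.5, 0.6, 0.6]
opening: 0.0006
gripper_force: 0.0
```

```bash
python3 -m creep '[{"grip":1,"delta_pos":[0.1,0,0],"rotation":[0,0,0]},{"grip":1,"delta_pos":[0.2,0,0],"rotation":[0,0,0]},{"grip":1,"delta_pos":[0.35,0,0],"rotation":[0,0,0]},{"grip":1,"delta_pos":[0.5,0,0],"rotation":[0,0,0]},{"grip":1,"delta_pos":[0.65,0,0],"rotation":[0,0,0]}]'
python3 -m creep '[{"grip":1,"delta_pos":[0.15,0,0],"rotation":[0,0,0]},{"grip":1,"delta_pos":[0.3,0,0],"rotation":[0,0,0]},{"grip":1,"delta_pos":[0.45,0,0],"rotation":[0,0,0]},{"grip":1,"delta_pos":[0.58,0,0],"rotation":[0,0,0]},{"grip":1,"delta_pos":[0.58,0,0],"rotation":[0,0,0]}]'
```

```text
clock: 6.85
tool_pos: [0.4967, 0.3443, 0.0683]
orientation: [179.9, 0.0, 177.9]
force: [1.5, 0.8, 1.5]
opening: 0.0005
gripper_force: 0.8
clock: 7.35
tool_pos: [0.438, 0.3456, 0.0675]
orientation: [-179.9, -0.1, 177.9]
force: [-0.3, -0.3, 0.1]
opening: 0.0006
gripper_force: 0.0
```

```bash
python3 -m creep '[{"grip":1,"delta_pos":[-0.05,0,-0.4],"rotation":[0,0,0]},{"grip":1,"delta_pos":[-0.05,0,-0.9],"rotation":[0,0,0]},{"grip":0.5,"delta_pos":[-0.05,0,-0.9],"rotation":[0,0,0]}]' | head -2
python3 -m creep '[{"grip":0.5,"delta_pos":[-0.7,0,-0.9],"rotation":[0,0,0]},{"grip":0.5,"delta_pos":[-0.7,0,-0.9],"rotation":[0,0,0]},{"grip":0.5,"delta_pos":[-0.7,0,-0.9],"rotation":[0,0,0]},{"grip":0.5,"delta_pos":[-0.7,0,-0.9],"rotation":[0,0,0]},{"grip":0.5,"delta_pos":[-0.7,0,-0.9],"rotation":[0,0,0]}]'
python3 - <<'E'
from h import *
import pickle
s=snap('wrist','w5.png');pickle.dump(s,open('s5.pkl','wb'))
pM=plan(.5813,-.3531,.25,-96.2)
E
```

```text
clock: 7.65
tool_pos: [0.4474, 0.3483, 0.1639]
clock: 8.15
tool_pos: [0.5143, 0.3427, 0.2463]
orientation: [-179.9, -0.1, 177.8]
force: [-1.4, 0.2, -0.6]
opening: 0.0414
gripper_force: 0.0
  dp [-0.117 -0.866 -0.004] rot [ 0.     0.    -0.119]
  dp [ 0.047 -0.872 -0.004] rot [ 0.     0.    -0.119]
  dp [ 0.209 -0.848 -0.004] rot [ 0.     0.    -0.119]
  dp [ 0.363 -0.795 -0.004] rot [ 0.     0.    -0.119]
  dp [ 0.505 -0.713 -0.004] rot [ 0.     0.    -0.119]
  dp [ 0.629 -0.606 -0.004] rot [ 0.     0.    -0.119]
  dp [ 0.731 -0.479 -0.004] rot [ 0.     0.    -0.119]
  dp [ 0.807 -0.334 -0.005] rot [ 0.     0.    -0.119]
```

View pics/w5.png

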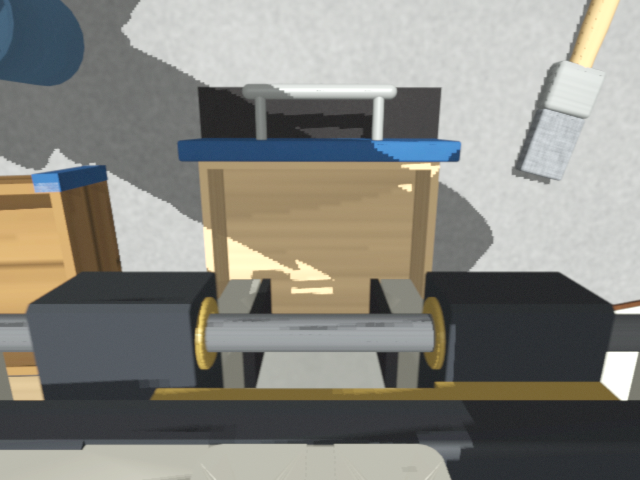

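Drawer is open: handle bar at (247–396, 92), inner edge of the front panel at v≈161. Heading back to the tray look-pose to recheck before grasping the master.

```bash
cat >> h.py <<'E'
H=dict(M=[(.5813,-.3531),83.75],A=[(.4913,-.3531),91.0],B=[(.4176,-.3505),103.5],C=[(.5776,-.2594),79.8],D=[(.4167,-.2554),82.5])
def check(keys,s=None,w=14):
    """find dark foot-hole nearest the predicted pixel; report centre, yaw, now"""
    s=s or snap('wrist');g=cv2.GaussianBlur(cv2.cvtColor(s['color'],cv2.COLOR_RGB2GRAY),(0,0),2.0).astype(float)
    g=g-cv2.GaussianBlur(g,(0,0),9)
    for k in keys:
        c,a=H[k];a=np.radians(a);P=[];px=[]
        for sg in(-1,1):
            u,v=proj(s,[c[0]+sg*.029*np.cos(a),c[1]+sg*.029*np.sin(a),.016])
            x0,y0=int(round(u))-w,int(round(v))-w
            if x0<0 or y0<0: print(k,'edge');
            x0,y0=max(x0,0),max(y0,0)
            q=g[y0:int(round(v))+w+1,x0:int(round(u))+w+1];j=np.unravel_index(q.argmin(),q.shape)
            px.append((round(x0+j[1]-u,1),round(y0+j[0]-v,1)));P.append(onz(s,x0+j[1],y0+j[0],.016))
        d=P[1]-P[0];m=(P[0]+P[1])/2
        print(k,'offpx',px,'c',m[:2].round(4),'len',np.linalg.norm(d).round(4),'yaw',np.degrees(np.arctan2(d[1],d[0])).round(1))
E
python3 - <<'E'
from h import *
import pickle
s=pickle.load(open('s5.pkl','rb'))
P=[onz(s,u,v,.061) for u,v in((247,91),(396,92))];d=P[1]-P[0];m=(P[0]+P[1])/2;print('handle',m,np.degrees(np.arctan2(d[1],d[0])))
for u,v in((200,160),(440,160)):print('front inner',onz(s,u,v,.084))
check('MABCD',pickle.load(open('s2.pkl','rb')))
plan(.49,-.23,.30,-90)
E
```

```text
handle [0.41932312 0.34696031 0.061     ] 87.49389276618858
front inner [0.46475836 0.25707986 0.084     ]
front inner [0.47123926 0.4309374  0.084     ]
M offpx [(np.float64(-1.0), np.float64(-1.0)), (np.float64(0.0), np.float64(0.0))] c [ 0.5817 -0.3535] len 0.0588 yaw 84.7
A offpx [(np.float64(-1.0), np.float64(-0.8)), (np.float64(-0.0), np.float64(-0.2))] c [ 0.4918 -0.3536] len 0.0585 yaw 91.9
B offpx [(np.float64(1.0), np.float64(-0.8)), (np.float64(-0.1), np.float64(-0.2))] c [ 0.4172 -0.3509] len 0.0583 yaw 102.4
C offpx [(np.float64(-0.0), np.float64(-1.9)), (np.float64(0.0), np.float64(-1.0))] c [ 0.5775 -0.2609] len 0.0588 yaw 79.9
D offpx [(np.float64(-0.0), np.float64(0.2)), (np.float64(-0.0), np.float64(-0.1))] c [ 0.4167 -0.2554] len 0.0577 yaw 82.5
  dp [ 0.005 -0.955 -0.088] rot [ 0.     0.    -0.171]
  dp [ 0.257 -0.92  -0.088] rot [ 0.     0.    -0.171]
  dp [ 0.492 -0.819 -0.089] rot [ 0.     0.    -0.171]
  dp [ 0.691 -0.66  -0.089] rot [ 0.     0.    -0.171]
  dp [ 0.841 -0.453 -0.089] rot [ 0.     0.    -0.171]
  dp [ 0.931 -0.214 -0.09 ] rot [ 0.     0.    -0.171]
```

```bash
python3 -m creep '[{"grip":0.5,"delta_pos":[0,-0.95,-0.09],"rotation":[0,0,-0.17]},{"grip":0.5,"delta_pos":[0,-0.95,-0.09],"rotation":[0,0,-0.17]},{"grip":0.5,"delta_pos":[0,-0.95,-0.09],"rotation":[0,0,-0.17]}]' | head -2
python3 -m creep '[{"grip":0.5,"delta_pos":[0.26,-0.92,-0.09],"rotation":[0,0,-0.17]},{"grip":0.5,"delta_pos":[0.26,-0.92,-0.09],"rotation":[0,0,-0.17]},{"grip":0.5,"delta_pos":[0.26,-0.92,-0.09],"rotation":[0,0,-0.17]}]' | head -2
python3 -m creep '[{"grip":0.5,"delta_pos":[0.49,-0.82,-0.09],"rotation":[0,0,-0.17]},{"grip":0.5,"delta_pos":[0.49,-0.82,-0.09],"rotation":[0,0,-0.17]},{"grip":0.5,"delta_pos":[0.49,-0.82,-0.09],"rotation":[0,0,-0.17]}]' | head -2
python3 -m creep '[{"grip":0.5,"delta_pos":[0.69,-0.66,-0.09],"rotation":[0,0,-0.17]},{"grip":0.5,"delta_pos":[0.69,-0.66,-0.09],"rotation":[0,0,-0.17]},{"grip":0.5,"delta_pos":[0.69,-0.66,-0.09],"rotation":[0,0,-0.17]}]' | head -2
python3 -m creep '[{"grip":0.5,"delta_pos":[0.84,-0.45,-0.09],"rotation":[0,0,-0.17]},{"grip":0.5,"delta_pos":[0.84,-0.45,-0.09],"rotation":[0,0,-0.17]},{"grip":0.5,"delta_pos":[0.84,-0.45,-0.09],"rotation":[0,0,-0.17]}]' | head -2
python3 -m creep '[{"grip":0.5,"delta_pos":[0.93,-0.21,-0.09],"rotation":[0,0,-0.17]},{"grip":0.5,"delta_pos":[0.93,-0.21,-0.09],"rotation":[0,0,-0.17]},{"grip":0.5,"delta_pos":[0.93,-0.21,-0.09],"rotation":[0,0,-0.17]},{"grip":0.5,"delta_pos":[0.93,-0.21,-0.09],"rotation":[0,0,-0.17]},{"grip":0.5,"delta_pos":[0.93,-0.21,-0.09],"rotation":[0,0,-0.17]}]'
python3 - <<'E'
from h import *
check('MABCD')
e=plan(.5813,-.3533,.14,-96);e=plan(.5813,-.3533,.044,-96,e)
E
```

```text
clock: 8.5
tool_pos: [0.5098, 0.2443, 0.2562]
clock: 8.8
tool_pos: [0.5056, 0.1493, 0.2653]
clock: 9.1
tool_pos: [0.502, 0.0542, 0.2743]
clock: 9.4
tool_pos: [0.4982, -0.0407, 0.2831]
clock: 9.7
tool_pos: [0.4941, -0.1353, 0.292]
clock: 10.2
tool_pos: [0.4898, -0.2272, 0.3008]
orientation: [179.9, 0.0, -90.4]
force: [0.3, -0.2, 0.1]
opening: 0.0434
gripper_force: 0.0
M offpx [(np.float64(-1.6), np.float64(-0.6)), (np.float64(-0.2), np.float64(0.1))] c [ 0.5821 -0.3533] len 0.0585 yaw 85.1
A offpx [(np.float64(-1.9), np.float64(-0.7)), (np.float64(0.5), np.float64(-0.4))] c [ 0.4919 -0.3536] len 0.0584 yaw 93.3
B offpx [(np.float64(-0.1), np.float64(-1.1)), (np.float64(-0.7), np.float64(0.3))] c [ 0.418  -0.3508] len 0.0591 yaw 102.6
C offpx [(np.float64(-0.6), np.float64(-1.9)), (np.float64(-0.1), np.float64(-1.3))] c [ 0.5778 -0.261 ] len 0.0584 yaw 80.4
D offpx [(np.float64(0.0), np.float64(0.5)), (np.float64(-0.5), np.float64(0.9))] c [ 0.4169 -0.2547] len 0.0586 yaw 82.1
  dp [ 0.419 -0.308  0.536] rot [0.    0.    0.021]
  dp [ 0.409 -0.321  0.536] rot [0.    0.    0.021]
  dp [ 0.398 -0.334  0.537] rot [0.    0.    0.021]
  dp [0.   0.   0.96] rot [0. 0. 0.]
```

All parts are unmoved. Going down on the master, which I confirmed by its yellow colour at (229,37)/(226,101).

```bash
python3 -m creep '[{"grip":0.5,"delta_pos":[0.62,-0.47,0.8],"rotation":[0,0,0.032]},{"grip":0.5,"delta_pos":[0.62,-0.47,0.8],"rotation":[0,0,0.032]},{"grip":0.5,"delta_pos":[0.62,-0.47,0.8],"rotation":[0,0,0.032]}]' | head -2
python3 -m creep '[{"grip":0.5,"delta_pos":[0.61,-0.49,0.8],"rotation":[0,0,0.03]},{"grip":0.5,"delta_pos":[0.61,-0.49,0.8],"rotation":[0,0,0.03]},{"grip":0.5,"delta_pos":[0.61,-0.49,0.8],"rotation":[0,0,0.03]},{"grip":0.5,"delta_pos":[0.61,-0.49,0.8],"rotation":[0,0,0.03]},{"grip":0.5,"delta_pos":[0.61,-0.49,0.8],"rotation":[0,0,0.03]}]'
python3 - <<'E'
from h import *
plan(.5815,-.3533,.044,-95.5)
E
```

```text
clock: 10.55
tool_pos: [0.5363, -0.29, 0.2165]
clock: 11.05
tool_pos: [0.5824, -0.3533, 0.1427]
orientation: [-180.0, -0.0, -95.9]
force: [-0.3, 0.2, -0.3]
opening: 0.0437
gripper_force: 0.0
  dp [0.001 0.01  0.987] rot [ 0.     0.    -0.004]
```

```bash
python3 -m creep '[{"grip":0.5,"delta_pos":[0,0.01,0.35],"rotation":[0,0,0]},{"grip":0.5,"delta_pos":[0,0.01,0.65],"rotation":[0,0,0]},{"grip":0.5,"delta_pos":[0,0.01,0.85],"rotation":[0,0,0]},{"grip":0.5,"delta_pos":[0,0.01,0.99],"rotation":[0,0,0]},{"grip":0.5,"delta_pos":[0,0.01,0.99],"rotation":[0,0,0]}]'
python3 -m creep '[{"grip":1,"delta_pos":[0,0,0],"rotation":[0,0,0]},{"grip":1,"delta_pos":[0,0,0],"rotation":[0,0,0]},{"grip":1,"delta_pos":[0,0,0],"rotation":[0,0,0]},{"grip":1,"delta_pos":[0,0,0],"rotation":[0,0,0]},{"grip":1,"delta_pos":[0,0,0],"rotation":[0,0,0]}]'
python3 -m creep '[{"grip":1,"delta_pos":[0,0,-0.2],"rotation":[0,0,0]},{"grip":1,"delta_pos":[0,0,-0.5],"rotation":[0,0,0]},{"grip":1,"delta_pos":[0,0,-1],"rotation":[0,0,0]},{"grip":1,"delta_pos":[0,0,-1],"rotation":[0,0,0]}]'
python3 - <<'E'
from h import *
e=plan(.528,.343,.25,177.7)
E
```

```text
clock: 11.55
tool_pos: [0.5806, -0.3532, 0.0426]
orientation: [180.0, 0.0, -95.9]
force: [-1.1, -0.4, 0.0]
opening: 0.0439
gripper_force: 0.0
clock: 12.05
tool_pos: [0.5819, -0.3543, 0.0446]
orientation: [-179.9, -0.0, -95.9]
force: [-0.6, 3.5, 6.7]
opening: 0.0359
gripper_force: 30.0
clock: 12.45
tool_pos: [0.5847, -0.3562, 0.1509]
orientation: [-179.3, -0.2, -95.8]
force: [1.3, -0.1, -1.8]
opening: 0.0358
gripper_force: 30.0
  dp [-0.862  0.158 -0.129] rot [-0.001  0.     0.12 ]
  dp [-0.817  0.317 -0.13 ] rot [-0.001  0.     0.12 ]
  dp [-0.743  0.465 -0.129] rot [-0.001  0.     0.12 ]
  dp [-0.642  0.596 -0.129] rot [-0.001  0.     0.12 ]
  dp [-0.519  0.706 -0.128] rot [-0.001  0.     0.12 ]
  dp [-0.377  0.791 -0.128] rot [-0.001  0.     0.12 ]
  dp [-0.222  0.848 -0.126] rot [-0.001  0.     0.12 ]
  dp [-0.059  0.875 -0.125] rot [-0.001  0.     0.12 ]
```

```bash
python3 -m creep '[{"grip":1,"delta_pos":[-0.86,0.16,-0.4],"rotation":[0,0,0.12]},{"grip":1,"delta_pos":[-0.86,0.16,-0.4],"rotation":[0,0,0.12]},{"grip":1,"delta_pos":[-0.86,0.16,-0.4],"rotation":[0,0,0.12]}]' | head -2
python3 -m creep '[{"grip":1,"delta_pos":[-0.82,0.32,-0.4],"rotation":[0,0,0.12]},{"grip":1,"delta_pos":[-0.82,0.32,-0.4],"rotation":[0,0,0.12]},{"grip":1,"delta_pos":[-0.82,0.32,-0.4],"rotation":[0,0,0.12]}]' | head -2
python3 -m creep '[{"grip":1,"delta_pos":[-0.74,0.47,-0.2],"rotation":[0,0,0.12]},{"grip":1,"delta_pos":[-0.74,0.47,-0.2],"rotation":[0,0,0.12]},{"grip":1,"delta_pos":[-0.74,0.47,-0.2],"rotation":[0,0,0.12]}]' | head -2
python3 -m creep '[{"grip":1,"delta_pos":[-0.64,0.6,0],"rotation":[0,0,0.12]},{"grip":1,"delta_pos":[-0.64,0.6,0],"rotation":[0,0,0.12]},{"grip":1,"delta_pos":[-0.64,0.6,0],"rotation":[0,0,0.12]}]' | head -2
python3 -m creep '[{"grip":1,"delta_pos":[-0.52,0.71,0],"rotation":[0,0,0.12]},{"grip":1,"delta_pos":[-0.52,0.71,0],"rotation":[0,0,0.12]},{"grip":1,"delta_pos":[-0.52,0.71,0],"rotation":[0,0,0.12]}]' | head -2
python3 -m creep '[{"grip":1,"delta_pos":[-0.38,0.79,0],"rotation":[0,0,0.12]},{"grip":1,"delta_pos":[-0.38,0.79,0],"rotation":[0,0,0.12]},{"grip":1,"delta_pos":[-0.38,0.79,0],"rotation":[0,0,0.12]}]' | head -2
python3 -m creep '[{"grip":1,"delta_pos":[-0.22,0.85,0],"rotation":[0,0,0.12]},{"grip":1,"delta_pos":[-0.22,0.85,0],"rotation":[0,0,0.12]},{"grip":1,"delta_pos":[-0.22,0.85,0],"rotation":[0,0,0.12]}]' | head -2
python3 -m creep '[{"grip":1,"delta_pos":[-0.06,0.87,0],"rotation":[0,0,0.12]},{"grip":1,"delta_pos":[-0.06,0.87,0],"rotation":[0,0,0.12]},{"grip":1,"delta_pos":[-0.06,0.87,0],"rotation":[0,0,0.12]},{"grip":1,"delta_pos":[-0.06,0.87,0],"rotation":[0,0,0.12]}]'
python3 - <<'E'
from h import *
e=plan(.528,.343,.15,177.7);e=plan(.528,.343,.067,177.7,e)
E
```

```text
clock: 12.75
tool_pos: [0.575, -0.2638, 0.1864]
clock: 13.05
tool_pos: [0.568, -0.176, 0.2261]
clock: 13.35
tool_pos: [0.5597, -0.0887, 0.2442]
clock: 13.65
tool_pos: [0.5517, -0.0015, 0.2425]
clock: 13.95
tool_pos: [0.5447, 0.0861, 0.2424]
clock: 14.25
tool_pos: [0.5382, 0.1734, 0.2423]
clock: 14.55
tool_pos: [0.5309, 0.2607, 0.242]
clock: 14.95
tool_pos: [0.5238, 0.3444, 0.2418]
orientation: [-179.9, -0.1, 177.8]
force: [0.4, -0.5, -2.7]
opening: 0.0357
gripper_force: 30.0
  dp [-0.044 -0.012  0.918] rot [-0.001 -0.001  0.001]
  dp [0.   0.   0.83] rot [0. 0. 0.]
```

```bash
python3 -m creep '[{"grip":1,"delta_pos":[-0.04,0,0.5],"rotation":[0,0,0]},{"grip":1,"delta_pos":[-0.04,0,0.9],"rotation":[0,0,0]},{"grip":1,"delta_pos":[-0.04,0,0.92],"rotation":[0,0,0]}]' | head -2
python3 -m creep '[{"grip":1,"delta_pos":[0,0,0.3],"rotation":[0,0,0]},{"grip":1,"delta_pos":[0,0,0.55],"rotation":[0,0,0]},{"grip":1,"delta_pos":[0,0,0.75],"rotation":[0,0,0]},{"grip":1,"delta_pos":[0,0,0.83],"rotation":[0,0,0]},{"grip":1,"delta_pos":[0,0,0.83],"rotation":[0,0,0]}]'
```

```text
clock: 15.25
tool_pos: [0.5253, 0.3405, 0.1451]
clock: 15.75
tool_pos: [0.5281, 0.3442, 0.0681]
orientation: [-180.0, 0.0, 177.7]
force: [0.1, -0.2, -2.8]
opening: 0.036
gripper_force: 30.0
```

```bash
python3 -m creep '[{"grip":1,"delta_pos":[0,0,0.025],"rotation":[0,0,0]},{"grip":0.4,"delta_pos":[0,0,0.025],"rotation":[0,0,0]},{"grip":0.4,"delta_pos":[0,0,0.025],"rotation":[0,0,0]},{"grip":0.4,"delta_pos":[0,0,0.025],"rotation":[0,0,0]}]'
python3 -m creep '[{"grip":0.4,"delta_pos":[0,0,-0.4],"rotation":[0,0,0]},{"grip":0.4,"delta_pos":[0,0,-0.9],"rotation":[0,0,0]},{"grip":0.4,"delta_pos":[0,0,-1],"rotation":[0,0,0]}]' | head -2
python3 -m creep '[{"grip":1,"delta_pos":[0,0,-0.9],"rotation":[0,0,0]},{"grip":1,"delta_pos":[0,0,-0.9],"rotation":[0,0,0]},{"grip":1,"delta_pos":[0,0,-0.9],"rotation":[0,0,0]}]' | head -2
python3 - <<'E'
from h import *
s=snap('wrist','w6.png')
e=plan(.385,.348,.16,177.7);e=plan(.385,.348,.067,177.7,e)
E
```

```text
clock: 16.15
tool_pos: [0.528, 0.3453, 0.0662]
orientation: [179.9, 0.1, 177.7]
force: [0.1, -0.4, 1.1]
opening: 0.0511
gripper_force: 0.0
clock: 16.45
tool_pos: [0.53, 0.3469, 0.1719]
clock: 16.75
tool_pos: [0.53, 0.3466, 0.2628]
  dp [ 0.721 -0.021  0.493] rot [0.002 0.002 0.   ]
  dp [ 0.72  -0.02   0.495] rot [0.002 0.002 0.   ]
  dp [0.   0.   0.93] rot [0. 0. 0.]
```

View pics/w6.png

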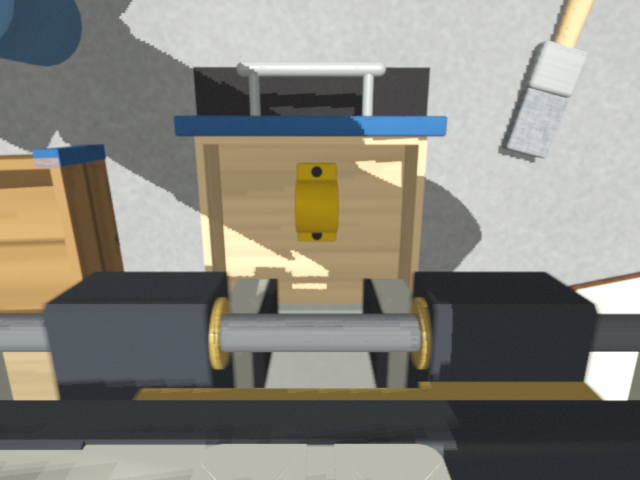

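The master lies upright in the drawer at (317,203). Now to shut the drawer.

```bash
python3 -m creep '[{"grip":1,"delta_pos":[0.72,-0.02,0.49],"rotation":[0,0,0]},{"grip":1,"delta_pos":[0.72,-0.02,0.49],"rotation":[0,0,0]},{"grip":1,"delta_pos":[0.72,-0.02,0.49],"rotation":[0,0,0]}]' | head -2
python3 -m creep '[{"grip":1,"delta_pos":[0.72,-0.02,0.49],"rotation":[0,0,0]},{"grip":1,"delta_pos":[0.72,-0.02,0.49],"rotation":[0,0,0]},{"grip":1,"delta_pos":[0.72,-0.02,0.49],"rotation":[0,0,0]},{"grip":1,"delta_pos":[0.72,-0.02,0.49],"rotation":[0,0,0]}]' | head -2
python3 -m creep '[{"grip":1,"delta_pos":[0,0,0.4],"rotation":[0,0,0]},{"grip":1,"delta_pos":[0,0,0.8],"rotation":[0,0,0]},{"grip":1,"delta_pos":[0,0,0.93],"rotation":[0,0,0]},{"grip":1,"delta_pos":[0,0,0.93],"rotation":[0,0,0]}]'
```

```text
clock: 17.1
tool_pos: [0.4511, 0.3436, 0.2027]
clock: 17.5
tool_pos: [0.3833, 0.3468, 0.1571]
clock: 17.9
tool_pos: [0.384, 0.3459, 0.0624]
orientation: [-179.8, -0.1, 177.7]
force: [0.6, 0.2, 0.6]
opening: 0.0001
gripper_force: 0.0
```

```bash
python3 -m creep '[{"grip":1,"delta_pos":[-0.12,0,0],"rotation":[0,0,0]},{"grip":1,"delta_pos":[-0.25,0,0],"rotation":[0,0,0]},{"grip":1,"delta_pos":[-0.4,0,0],"rotation":[0,0,0]},{"grip":1,"delta_pos":[-0.55,0,0],"rotation":[0,0,0]},{"grip":1,"delta_pos":[-0.7,0,0],"rotation":[0,0,0]}]'
python3 -m creep '[{"grip":1,"delta_pos":[-0.15,0,0],"rotation":[0,0,0]},{"grip":1,"delta_pos":[-0.3,0,0],"rotation":[0,0,0]},{"grip":1,"delta_pos":[-0.45,0,0],"rotation":[0,0,0]},{"grip":1,"delta_pos":[-0.6,0,0],"rotation":[0,0,0]},{"grip":1,"delta_pos":[-0.7,0,0],"rotation":[0,0,0]}]'
python3 -m creep '[{"grip":1,"delta_pos":[-0.07,0,0],"rotation":[0,0,0]},{"grip":1,"delta_pos":[-0.12,0,0],"rotation":[0,0,0]},{"grip":1,"delta_pos":[-0.16,0,0],"rotation":[0,0,0]},{"grip":1,"delta_pos":[-0.18,0,0],"rotation":[0,0,0]}]'
```

```text
clock: 18.4
tool_pos: [0.4554, 0.344, 0.0647]
orientation: [179.9, 0.0, 177.7]
force: [-2.3, 0.7, 1.3]
opening: 0.0007
gripper_force: 0.8
clock: 18.9
tool_pos: [0.5249, 0.3408, 0.0638]
orientation: [-180.0, 0.0, 177.7]
force: [-0.3, 0.1, 0.5]
opening: 0.0003
gripper_force: 0.3
clock: 19.3
tool_pos: [0.5389, 0.34, 0.0637]
orientation: [-179.9, -0.2, 177.7]
force: [-19.2, 4.9, 9.6]
opening: 0.0002
gripper_force: 9.8
```

```bash
python3 -m creep '[{"grip":1,"delta_pos":[-0.02,0,0],"rotation":[0,0,0]},{"grip":1,"delta_pos":[-0.03,0,0],"rotation":[0,0,0]}]'
python3 -m creep '[{"grip":1,"delta_pos":[0.3,0,0],"rotation":[0,0,0]},{"grip":1,"delta_pos":[0.3,0,-0.4],"rotation":[0,0,0]},{"grip":1,"delta_pos":[0.3,0,-0.9],"rotation":[0,0,0]},{"grip":1,"delta_pos":[0.3,0,-0.9],"rotation":[0,0,0]}]' | head -2
python3 -m creep '[{"grip":0.4,"delta_pos":[-0.2,-0.2,-1],"rotation":[0,0,0]},{"grip":0.4,"delta_pos":[-0.2,-0.2,-1],"rotation":[0,0,0]},{"grip":0.4,"delta_pos":[-0.2,-0.2,-1],"rotation":[0,0,0]}]' | head -2
python3 - <<'E'
from h import *
import pickle
s=snap('wrist','w7.png')
P=[onz(s,u,v,.098) for u,v in((0,0),)]
plan(.49,-.23,.30,-90)
E
```

```text
clock: 19.5
tool_pos: [0.5391, 0.3401, 0.0637]
orientation: [-179.9, -0.4, 177.7]
force: [-29.3, 7.0, 14.6]
opening: -0.0001
gripper_force: 14.6
clock: 19.9
tool_pos: [0.5171, 0.3443, 0.1617]
clock: 20.2
tool_pos: [0.5367, 0.3215, 0.2617]
  dp [ 0.038 -0.921 -0.074] rot [ 0.     0.001 -0.171]
  dp [ 0.281 -0.878 -0.074] rot [ 0.     0.001 -0.171]
  dp [ 0.504 -0.771 -0.073] rot [ 0.     0.001 -0.171]
  dp [ 0.691 -0.61  -0.072] rot [ 0.     0.001 -0.171]
  dp [ 0.828 -0.405 -0.071] rot [ 0.     0.001 -0.171]
  dp [ 0.906 -0.171 -0.07 ] rot [ 0.     0.001 -0.171]
```

View pics/w7.png

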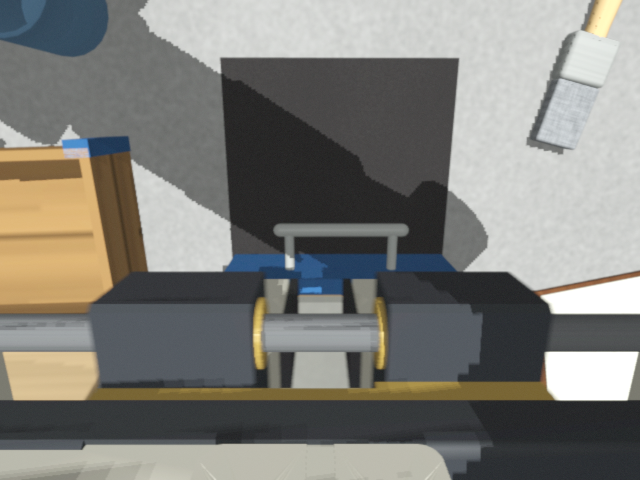

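The drawer is pushed home, with its handle at (341,230). Back to the tray.

```bash
python3 -m creep '[{"grip":0.45,"delta_pos":[0.04,-0.92,-0.07],"rotation":[0,0,-0.17]},{"grip":0.45,"delta_pos":[0.04,-0.92,-0.07],"rotation":[0,0,-0.17]},{"grip":0.45,"delta_pos":[0.04,-0.92,-0.07],"rotation":[0,0,-0.17]}]' | head -2
python3 -m creep '[{"grip":0.45,"delta_pos":[0.28,-0.88,-0.07],"rotation":[0,0,-0.17]},{"grip":0.45,"delta_pos":[0.28,-0.88,-0.07],"rotation":[0,0,-0.17]},{"grip":0.45,"delta_pos":[0.28,-0.88,-0.07],"rotation":[0,0,-0.17]}]' | head -2
python3 -m creep '[{"grip":0.45,"delta_pos":[0.5,-0.77,-0.07],"rotation":[0,0,-0.17]},{"grip":0.45,"delta_pos":[0.5,-0.77,-0.07],"rotation":[0,0,-0.17]},{"grip":0.45,"delta_pos":[0.5,-0.77,-0.07],"rotation":[0,0,-0.17]}]' | head -2
python3 -m creep '[{"grip":0.45,"delta_pos":[0.69,-0.61,-0.07],"rotation":[0,0,-0.17]},{"grip":0.45,"delta_pos":[0.69,-0.61,-0.07],"rotation":[0,0,-0.17]},{"grip":0.45,"delta_pos":[0.69,-0.61,-0.07],"rotation":[0,0,-0.17]}]' | head -2
python3 -m creep '[{"grip":0.45,"delta_pos":[0.83,-0.4,-0.07],"rotation":[0,0,-0.17]},{"grip":0.45,"delta_pos":[0.83,-0.4,-0.07],"rotation":[0,0,-0.17]},{"grip":0.45,"delta_pos":[0.83,-0.4,-0.07],"rotation":[0,0,-0.17]}]' | head -2
python3 -m creep '[{"grip":0.45,"delta_pos":[0.9,-0.17,-0.07],"rotation":[0,0,-0.17]},{"grip":0.45,"delta_pos":[0.9,-0.17,-0.07],"rotation":[0,0,-0.17]},{"grip":0.45,"delta_pos":[0.9,-0.17,-0.07],"rotation":[0,0,-0.17]},{"grip":0.45,"delta_pos":[0.9,-0.17,-0.07],"rotation":[0,0,-0.17]},{"grip":0.45,"delta_pos":[0.9,-0.17,-0.07],"rotation":[0,0,-0.17]}]'
python3 - <<'E'
from h import *
check('ABCD')
e=plan(.5777,-.2602,.14,-100);e=plan(.5777,-.2602,.042,-100,e)
E
```

```text
clock: 20.55
tool_pos: [0.5247, 0.2251, 0.261]
clock: 20.85
tool_pos: [0.5173, 0.1335, 0.2679]
clock: 21.15
tool_pos: [0.5101, 0.0423, 0.2749]
clock: 21.45
tool_pos: [0.5024, -0.0494, 0.2818]
clock: 21.75
tool_pos: [0.4942, -0.1407, 0.2886]
clock: 22.25
tool_pos: [0.4865, -0.2284, 0.2954]
orientation: [180.0, 0.0, -90.6]
force: [0.3, 0.6, 0.7]
opening: 0.0482
gripper_force: 0.0
A offpx [(np.float64(-2.0), np.float64(-0.0)), (np.float64(0.1), np.float64(0.6))] c [ 0.4922 -0.3529] len 0.0586 yaw 92.9
B offpx [(np.float64(-0.1), np.float64(-0.2)), (np.float64(-0.2), np.float64(0.5))] c [ 0.4178 -0.3504] len 0.0586 yaw 103.3
C offpx [(np.float64(-0.3), np.float64(-1.6)), (np.float64(1.0), np.float64(-0.6))] c [ 0.5772 -0.2605] len 0.0587 yaw 81.2
D offpx [(np.float64(0.4), np.float64(0.2)), (np.float64(-0.2), np.float64(1.0))] c [ 0.4166 -0.2548] len 0.0589 yaw 82.0
  dp [ 0.156 -0.458  0.778] rot [0.    0.    0.053]
  dp [ 0.117 -0.469  0.778] rot [0.    0.    0.053]
  dp [0.   0.   0.98] rot [0. 0. 0.]
```

```bash
python3 -m creep '[{"grip":0.45,"delta_pos":[0.16,-0.46,0.78],"rotation":[0,0,0.053]},{"grip":0.45,"delta_pos":[0.16,-0.46,0.78],"rotation":[0,0,0.053]},{"grip":0.45,"delta_pos":[0.16,-0.46,0.78],"rotation":[0,0,0.053]}]' | head -2
python3 -m creep '[{"grip":0.5,"delta_pos":[0.12,-0.47,0.78],"rotation":[0,0,0.053]},{"grip":0.5,"delta_pos":[0.12,-0.47,0.78],"rotation":[0,0,0.053]},{"grip":0.5,"delta_pos":[0.12,-0.47,0.78],"rotation":[0,0,0.053]},{"grip":0.5,"delta_pos":[0.12,-0.47,0.78],"rotation":[0,0,0.053]}]' | head -3
python3 -m creep '[{"grip":0.48,"delta_pos":[0,0,0.35],"rotation":[0,0,0]},{"grip":0.48,"delta_pos":[0,0,0.65],"rotation":[0,0,0]},{"grip":0.48,"delta_pos":[0,0,0.85],"rotation":[0,0,0]},{"grip":0.48,"delta_pos":[0,0,0.98],"rotation":[0,0,0]},{"grip":0.48,"delta_pos":[0,0,0.98],"rotation":[0,0,0]}]'
python3 -m creep '[{"grip":1,"delta_pos":[0,0,0],"rotation":[0,0,0]},{"grip":1,"delta_pos":[0,0,0],"rotation":[0,0,0]},{"grip":1,"delta_pos":[0,0,0],"rotation":[0,0,0]},{"grip":1,"delta_pos":[0,0,0],"rotation":[0,0,0]}]'
python3 -m creep '[{"grip":1,"delta_pos":[0,0,-0.3],"rotation":[0,0,0]},{"grip":1,"delta_pos":[0,0,-0.7],"rotation":[0,0,0]},{"grip":1,"delta_pos":[0,0,-1],"rotation":[0,0,0]},{"grip":1,"delta_pos":[0,0,-1],"rotation":[0,0,0]}]'
python3 - <<'E'
from h import *
plan(.531,-.064,.25,179)
E
```

```text
clock: 22.6
tool_pos: [0.5317, -0.244, 0.2121]
clock: 23.0
tool_pos: [0.578, -0.2611, 0.1399]
orientation: [179.9, -0.0, -100.0]
clock: 23.5
tool_pos: [0.5777, -0.2616, 0.0424]
orientation: [180.0, -0.0, -100.0]
force: [0.6, 0.5, 0.4]
opening: 0.0458
gripper_force: 0.0
clock: 23.9
tool_pos: [0.5785, -0.2621, 0.044]
orientation: [-179.9, -0.0, -100.0]
force: [-2.8, 3.1, 6.8]
opening: 0.0361
gripper_force: 30.0
clock: 24.3
tool_pos: [0.5807, -0.2629, 0.1479]
orientation: [-179.5, -0.0, -100.0]
force: [0.9, 0.6, -2.6]
opening: 0.0359
gripper_force: 30.0
  dp [-0.624  0.275 -0.343] rot [-0.002  0.001  0.3  ]
  dp [-0.43   0.529 -0.343] rot [-0.002  0.001  0.3  ]
  dp [-0.142  0.668 -0.342] rot [-0.002  0.001  0.3  ]
```

```bash
python3 -m creep '[{"grip":1,"delta_pos":[-0.8,0.1,-0.5],"rotation":[0,0,0.3]},{"grip":1,"delta_pos":[-0.8,0.1,-0.5],"rotation":[0,0,0.3]},{"grip":1,"delta_pos":[-0.8,0.1,-0.5],"rotation":[0,0,0.3]},{"grip":1,"delta_pos":[-0.8,0.1,-0.5],"rotation":[0,0,0.3]}]' | head -2
python3 -m creep '[{"grip":1,"delta_pos":[-0.65,0.4,-0.5],"rotation":[0,0,0.3]},{"grip":1,"delta_pos":[-0.65,0.4,-0.5],"rotation":[0,0,0.3]},{"grip":1,"delta_pos":[-0.65,0.4,-0.5],"rotation":[0,0,0.3]},{"grip":1,"delta_pos":[-0.65,0.4,-0.5],"rotation":[0,0,0.3]}]' | head -2
python3 -m creep '[{"grip":1,"delta_pos":[-0.5,0.85,-0.5],"rotation":[0,0,0.29]},{"grip":1,"delta_pos":[-0.5,0.85,-0.5],"rotation":[0,0,0.29]},{"grip":1,"delta_pos":[-0.5,0.85,-0.5],"rotation":[0,0,0.29]},{"grip":1,"delta_pos":[-0.5,0.85,-0.5],"rotation":[0,0,0.29]},{"grip":1,"delta_pos":[-0.5,0.85,-0.5],"rotation":[0,0,0.29]}]'
python3 - <<'E'
from h import *
import pickle
s=snap('wrist','w8.png');pickle.dump(s,open('s8.pkl','wb'))
plan(.531,-.064,.20,180)
E
```

```text
clock: 24.7
tool_pos: [0.5821, -0.1804, 0.1926]
clock: 25.1
tool_pos: [0.5889, -0.1052, 0.2416]
clock: 25.6
tool_pos: [0.5962, -0.0081, 0.2905]
orientation: [-180.0, -0.1, -179.8]
force: [-0.2, 0.3, -3.2]
opening: 0.0359
gripper_force: 30.0
  dp [ 0.325 -0.277  0.453] rot [ 0.    -0.001  0.001]
  dp [ 0.325 -0.277  0.453] rot [ 0.    -0.001  0.001]
```

View pics/w8.png

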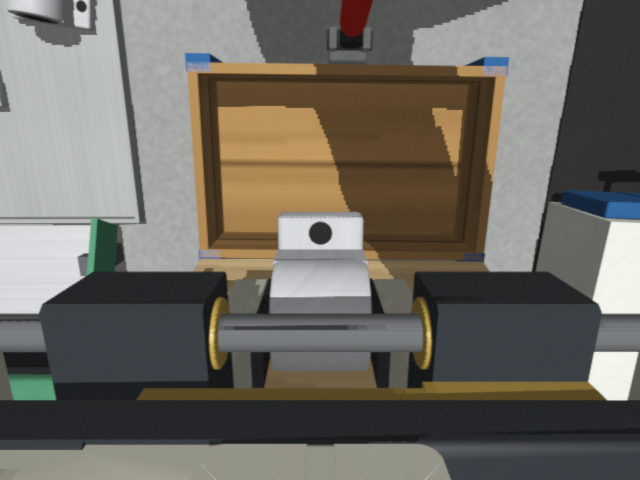

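View: rim outer corners (188,67), (507,72), (199,259), (485,261); inner rim corners about (201,75), (495,77), (208,248), (482,249). The crate is empty, and the held casting is level at (320,232).

```bash
python3 - <<'E'
from h import *
import pickle
np.set_printoptions(precision=4,suppress=True)
s=pickle.load(open('s8.pkl','rb'))
O=[onz(s,u,v,.072)[:2] for u,v in((188,67),(507,72),(199,259),(485,261))]
I=[onz(s,u,v,.072)[:2] for u,v in((201,75),(495,77),(208,248),(482,249))]
F=[onz(s,u,v,.008)[:2] for u,v in((217,80),(463,80),(217,237),(463,237))]
for q in(O,I,F):print(np.array(q).tolist(),np.mean(q,0))
print('clamp',onz(s,350,30,.092)[:2])
s3=pickle.load(open('s3.pkl','rb'))
print('2view rim corner (hinge,+y)',tri(s3,(247,184),s,(485,261)),'front +y',tri(s3,(394,182),s,(507,72)))
E
```

```text
[[0.47979478819822113, -0.11630295190335034], [0.4826638158036581, 0.14366842757835463], [0.6439790931213707, -0.11942655509291691], [0.6449358964918529, 0.14338078401295692]] [0.5628 0.0128]
[[0.4858481077238253, -0.10616540460709209], [0.4865183656781942, 0.13431966152403735], [0.6334075091869178, -0.11044671360208054], [0.6334337484423833, 0.13939190221297557]] [0.5598 0.0143]
[[0.48292116040853034, -0.10858201750748972], [0.48206831113185356, 0.12943615983070564], [0.6403014397918291, -0.11834750872734205], [0.6393308955412159, 0.14434934792275367]] [0.5612 0.0117]
clamp [0.4561 0.0135]
2view rim corner (hinge,+y) [0.6468 0.1447 0.0682] front +y [0.4794 0.1388 0.0867]
```

```bash
python3 -m creep '[{"grip":1,"delta_pos":[0.31,-0.27,0.45],"rotation":[0,0,0]},{"grip":1,"delta_pos":[0.31,-0.27,0.45],"rotation":[0,0,0]},{"grip":1,"delta_pos":[0.31,-0.27,0.45],"rotation":[0,0,0]}]' | head -2
python3 -m creep '[{"grip":1,"delta_pos":[0.31,-0.27,0.8],"rotation":[0,0,0]},{"grip":1,"delta_pos":[0.31,-0.27,0.8],"rotation":[0,0,0]},{"grip":1,"delta_pos":[0.31,-0.27,0.8],"rotation":[0,0,0]},{"grip":1,"delta_pos":[0.31,-0.27,0.8],"rotation":[0,0,0]}]'
python3 - <<'E'
from h import *
plan(.535,-.0615,.049,180)
E
```

```text
clock: 25.95
tool_pos: [0.5632, -0.0365, 0.2444]
clock: 26.35
tool_pos: [0.5352, -0.062, 0.1671]
orientation: [-180.0, -0.0, 179.9]
force: [-0.4, 0.1, -3.5]
opening: 0.0361
gripper_force: 30.0
  dp [0.001 0.003 0.59 ] rot [0. 0. 0.]
  dp [0.001 0.003 0.59 ] rot [0. 0. 0.]
```

```bash
python3 -m creep '[{"grip":1,"delta_pos":[0,0,0.4],"rotation":[0,0,0]},{"grip":1,"delta_pos":[0,0,0.7],"rotation":[0,0,0]},{"grip":1,"delta_pos":[0,0,0.9],"rotation":[0,0,0]}]' | head -2
python3 -m creep '[{"grip":1,"delta_pos":[0,0,0.15],"rotation":[0,0,0]},{"grip":1,"delta_pos":[0,0,0.25],"rotation":[0,0,0]},{"grip":1,"delta_pos":[0,0,0.28],"rotation":[0,0,0]},{"grip":1,"delta_pos":[0,0,0.28],"rotation":[0,0,0]}]'
python3 -m creep '[{"grip":0.47,"delta_pos":[0,0,0],"rotation":[0,0,0]},{"grip":0.47,"delta_pos":[0,0,0],"rotation":[0,0,0]},{"grip":0.47,"delta_pos":[0,0,0],"rotation":[0,0,0]}]'
python3 -m creep '[{"grip":0.47,"delta_pos":[0,0,-0.4],"rotation":[0,0,0]},{"grip":0.47,"delta_pos":[0,0,-0.9],"rotation":[0,0,0]},{"grip":0.47,"delta_pos":[0,0,-1],"rotation":[0,0,0]}]' | head -3
python3 - <<'E'
from h import *
plan(.49,-.23,.30,-90)
E
```

```text
clock: 26.65
tool_pos: [0.5363, -0.0609, 0.0768]
clock: 27.05
tool_pos: [0.5357, -0.061, 0.0496]
orientation: [-180.0, 0.1, 179.9]
force: [0.6, -0.8, -3.5]
opening: 0.0356
gripper_force: 30.0
clock: 27.35
tool_pos: [0.5355, -0.061, 0.05]
orientation: [180.0, 0.1, 179.9]
force: [0.9, -0.3, -0.8]
opening: 0.0461
gripper_force: 0.0
clock: 27.65
tool_pos: [0.5379, -0.0609, 0.1551]
orientation: [180.0, 0.5, 179.9]
  dp [ 0.155 -0.563 -0.485] rot [-0.001  0.002 -0.334]
  dp [ 0.417 -0.409 -0.485] rot [-0.001  0.002 -0.334]
  dp [ 0.566 -0.144 -0.484] rot [-0.001  0.002 -0.334]
```

```bash
python3 -m creep '[{"grip":0.47,"delta_pos":[0.16,-0.56,-0.48],"rotation":[0,0,-0.333]},{"grip":0.47,"delta_pos":[0.16,-0.56,-0.48],"rotation":[0,0,-0.333]},{"grip":0.47,"delta_pos":[0.16,-0.56,-0.48],"rotation":[0,0,-0.333]},{"grip":0.47,"delta_pos":[0.16,-0.56,-0.48],"rotation":[0,0,-0.333]}]' | head -2
python3 -m creep '[{"grip":0.47,"delta_pos":[0.42,-0.41,-0.48],"rotation":[0,0,-0.333]},{"grip":0.47,"delta_pos":[0.42,-0.41,-0.48],"rotation":[0,0,-0.333]},{"grip":0.47,"delta_pos":[0.42,-0.41,-0.48],"rotation":[0,0,-0.333]},{"grip":0.47,"delta_pos":[0.42,-0.41,-0.48],"rotation":[0,0,-0.333]}]' | head -2
python3 -m creep '[{"grip":0.47,"delta_pos":[0.57,-0.14,-0.48],"rotation":[0,0,-0.333]},{"grip":0.47,"delta_pos":[0.57,-0.14,-0.48],"rotation":[0,0,-0.333]},{"grip":0.47,"delta_pos":[0.57,-0.14,-0.48],"rotation":[0,0,-0.333]},{"grip":0.47,"delta_pos":[0.57,-0.14,-0.48],"rotation":[0,0,-0.333]},{"grip":0.47,"delta_pos":[0.57,-0.14,-0.48],"rotation":[0,0,-0.333]}]'
python3 - <<'E'
from h import *
check('ABD')
e=plan(.4167,-.2555,.14,-98);e=plan(.4167,-.2555,.042,-98,e)
E
```

```text
clock: 28.05
tool_pos: [0.5188, -0.1177, 0.1984]
clock: 28.45
tool_pos: [0.5027, -0.1743, 0.2462]
clock: 28.95
tool_pos: [0.4859, -0.2301, 0.2935]
orientation: [-179.9, -0.0, -90.2]
force: [-0.6, 0.4, -0.4]
opening: 0.0465
gripper_force: 0.0
A offpx [(np.float64(-1.1), np.float64(-0.7)), (np.float64(0.5), np.float64(-0.3))] c [ 0.4916 -0.3535] len 0.0584 yaw 92.4
B offpx [(np.float64(0.6), np.float64(-0.4)), (np.float64(-0.1), np.float64(0.0))] c [ 0.4174 -0.3507] len 0.0582 yaw 102.8
D offpx [(np.float64(-0.2), np.float64(0.7)), (np.float64(-0.3), np.float64(0.4))] c [ 0.4169 -0.2549] len 0.0578 yaw 82.3
  dp [0.13  0.346 0.766] rot [0.    0.    0.043]
  dp [0.153 0.336 0.766] rot [0.    0.    0.043]
  dp [0.   0.   0.98] rot [0. 0. 0.]
```

```bash
python3 -m creep '[{"grip":0.47,"delta_pos":[0.13,0.35,0.77],"rotation":[0,0,0.043]},{"grip":0.47,"delta_pos":[0.13,0.35,0.77],"rotation":[0,0,0.043]},{"grip":0.47,"delta_pos":[0.13,0.35,0.77],"rotation":[0,0,0.043]}]' | head -2
python3 -m creep '[{"grip":0.47,"delta_pos":[0.15,0.34,0.77],"rotation":[0,0,0.043]},{"grip":0.47,"delta_pos":[0.15,0.34,0.77],"rotation":[0,0,0.043]},{"grip":0.47,"delta_pos":[0.15,0.34,0.77],"rotation":[0,0,0.043]},{"grip":0.47,"delta_pos":[0.15,0.34,0.77],"rotation":[0,0,0.043]}]' | head -3
python3 -m creep '[{"grip":0.45,"delta_pos":[0,0,0.35],"rotation":[0,0,0]},{"grip":0.45,"delta_pos":[0,0,0.65],"rotation":[0,0,0]},{"grip":0.45,"delta_pos":[0,0,0.85],"rotation":[0,0,0]},{"grip":0.45,"delta_pos":[0,0,0.98],"rotation":[0,0,0]},{"grip":0.45,"delta_pos":[0,0,0.98],"rotation":[0,0,0]}]'
python3 -m creep '[{"grip":1,"delta_pos":[0,0,0],"rotation":[0,0,0]},{"grip":1,"delta_pos":[0,0,0],"rotation":[0,0,0]},{"grip":1,"delta_pos":[0,0,0],"rotation":[0,0,0]},{"grip":1,"delta_pos":[0,0,0],"rotation":[0,0,0]}]'
python3 -m creep '[{"grip":1,"delta_pos":[0,0,-0.3],"rotation":[0,0,0]},{"grip":1,"delta_pos":[0,0,-0.7],"rotation":[0,0,0]},{"grip":1,"delta_pos":[0,0,-1],"rotation":[0,0,0]},{"grip":1,"delta_pos":[0,0,-1],"rotation":[0,0,0]}]'
python3 - <<'E'
from h import *
e=plan(.535,.0865,.25,180);e=plan(.535,.0865,.049,180,e)
E
```

```text
clock: 29.3
tool_pos: [0.4469, -0.2421, 0.2119]
clock: 29.7
tool_pos: [0.4172, -0.2556, 0.1401]
orientation: [-180.0, -0.0, -98.0]
clock: 30.2
tool_pos: [0.4177, -0.2553, 0.0412]
orientation: [-180.0, -0.0, -97.9]
force: [0.2, -0.2, 0.6]
opening: 0.0479
gripper_force: 0.0
clock: 30.6
tool_pos: [0.4173, -0.2554, 0.0425]
orientation: [-179.8, -0.0, -97.9]
force: [-0.3, 2.4, 6.9]
opening: 0.0364
gripper_force: 30.0
clock: 31.0
tool_pos: [0.4187, -0.256, 0.1458]
orientation: [-179.5, -0.1, -97.9]
force: [0.2, -0.4, -2.0]
opening: 0.0359
gripper_force: 30.0
  dp [-0.888 -0.172 -0.26 ] rot [-0.001  0.001  0.228]
  dp [-0.891  0.15  -0.261] rot [-0.001  0.001  0.228]
  dp [-0.782  0.454 -0.262] rot [-0.001  0.001  0.228]
  dp [-0.573  0.699 -0.261] rot [-0.001  0.001  0.228]
  dp [0.   0.   0.67] rot [0. 0. 0.]
  dp [0.   0.   0.67] rot [0. 0. 0.]
  dp [0.   0.   0.67] rot [0. 0. 0.]
```

```bash
python3 -m creep '[{"grip":1,"delta_pos":[-0.89,-0.17,-0.45],"rotation":[0,0,0.228]},{"grip":1,"delta_pos":[-0.89,-0.17,-0.45],"rotation":[0,0,0.228]},{"grip":1,"delta_pos":[-0.89,-0.17,-0.45],"rotation":[0,0,0.228]}]' | head -2
python3 -m creep '[{"grip":1,"delta_pos":[-0.89,0.15,-0.4],"rotation":[0,0,0.228]},{"grip":1,"delta_pos":[-0.89,0.15,-0.4],"rotation":[0,0,0.228]},{"grip":1,"delta_pos":[-0.89,0.15,-0.4],"rotation":[0,0,0.228]}]' | head -2
python3 -m creep '[{"grip":1,"delta_pos":[-0.78,0.45,-0.2],"rotation":[0,0,0.228]},{"grip":1,"delta_pos":[-0.78,0.45,-0.2],"rotation":[0,0,0.228]},{"grip":1,"delta_pos":[-0.78,0.45,-0.2],"rotation":[0,0,0.228]}]' | head -2
python3 -m creep '[{"grip":1,"delta_pos":[-0.57,0.7,0],"rotation":[0,0,0.228]},{"grip":1,"delta_pos":[-0.57,0.7,0],"rotation":[0,0,0.228]},{"grip":1,"delta_pos":[-0.57,0.7,0],"rotation":[0,0,0.228]},{"grip":1,"delta_pos":[-0.57,0.7,0],"rotation":[0,0,0.228]},{"grip":1,"delta_pos":[-0.57,0.7,0],"rotation":[0,0,0.228]}]'
python3 - <<'E'
from h import *
plan(.535,.0865,.15,180)
E
```

```text
clock: 31.3
tool_pos: [0.4467, -0.1674, 0.1878]
clock: 31.6
tool_pos: [0.4764, -0.0812, 0.2278]
clock: 31.9
tool_pos: [0.5056, 0.0048, 0.2467]
clock: 32.4
tool_pos: [0.5321, 0.0862, 0.2454]
orientation: [-180.0, -0.1, -179.9]
force: [-0.5, -0.2, -2.7]
opening: 0.0359
gripper_force: 30.0
  dp [-0.03   0.003  0.954] rot [ 0.    -0.001  0.001]
```

```bash
python3 -m creep '[{"grip":1,"delta_pos":[-0.03,0,0.5],"rotation":[0,0,0]},{"grip":1,"delta_pos":[-0.03,0,0.95],"rotation":[0,0,0]},{"grip":1,"delta_pos":[-0.03,0,0.95],"rotation":[0,0,0]}]' | head -2
python3 -m creep '[{"grip":1,"delta_pos":[0,0,0.4],"rotation":[0,0,0]},{"grip":1,"delta_pos":[0,0,0.7],"rotation":[0,0,0]},{"grip":1,"delta_pos":[0,0,0.9],"rotation":[0,0,0]},{"grip":1,"delta_pos":[0,0,0.99],"rotation":[0,0,0]},{"grip":1,"delta_pos":[0,0,0.99],"rotation":[0,0,0]}]'
python3 - <<'E'
from h import *
plan(.535,.0865,.047,180)
E
```

```text
clock: 32.7
tool_pos: [0.5315, 0.084, 0.1457]
clock: 33.2
tool_pos: [0.5361, 0.0863, 0.0527]
orientation: [-180.0, -0.0, 180.0]
force: [-0.0, 0.7, -2.0]
opening: 0.0356
gripper_force: 30.0
  dp [0.011 0.002 0.057] rot [0. 0. 0.]
```

```bash
python3 -m creep '[{"grip":1,"delta_pos":[0,0,0.04],"rotation":[0,0,0]},{"grip":1,"delta_pos":[0,0,0.06],"rotation":[0,0,0]},{"grip":1,"delta_pos":[0,0,0.06],"rotation":[0,0,0]}]'
python3 -m creep '[{"grip":0.47,"delta_pos":[0,0,0],"rotation":[0,0,0]},{"grip":0.47,"delta_pos":[0,0,0],"rotation":[0,0,0]},{"grip":0.47,"delta_pos":[0,0,0],"rotation":[0,0,0]}]'
python3 -m creep '[{"grip":0.47,"delta_pos":[0,0,-0.4],"rotation":[0,0,0]},{"grip":0.47,"delta_pos":[0,0,-0.9],"rotation":[0,0,0]},{"grip":0.47,"delta_pos":[0,0,-1],"rotation":[0,0,0]}]' | head -3
python3 - <<'E'
from h import *
plan(.49,-.23,.30,-90)
E
```

```text
clock: 33.5
tool_pos: [0.5361, 0.0867, 0.0468]
orientation: [180.0, 0.1, 180.0]
force: [-0.4, -0.6, -2.5]
opening: 0.0359
gripper_force: 30.0
clock: 33.8
tool_pos: [0.536, 0.0867, 0.0465]
orientation: [180.0, 0.0, 180.0]
force: [1.1, -0.2, 0.2]
opening: 0.0463
gripper_force: 0.0
clock: 34.1
tool_pos: [0.5385, 0.0876, 0.1517]
orientation: [179.8, 0.5, -180.0]
  dp [ 0.119 -0.793 -0.374] rot [-0.001  0.001 -0.25 ]
  dp [ 0.414 -0.687 -0.374] rot [-0.001  0.001 -0.25 ]
  dp [ 0.646 -0.475 -0.374] rot [-0.001  0.001 -0.25 ]
  dp [ 0.779 -0.192 -0.372] rot [-0.001  0.001 -0.25 ]
```

```bash
python3 -m creep '[{"grip":0.47,"delta_pos":[0.12,-0.79,-0.6],"rotation":[0,0,-0.25]},{"grip":0.47,"delta_pos":[0.12,-0.79,-0.6],"rotation":[0,0,-0.25]},{"grip":0.47,"delta_pos":[0.12,-0.79,-0.6],"rotation":[0,0,-0.25]}]' | head -2
python3 -m creep '[{"grip":0.47,"delta_pos":[0.41,-0.69,-0.5],"rotation":[0,0,-0.25]},{"grip":0.47,"delta_pos":[0.41,-0.69,-0.5],"rotation":[0,0,-0.25]},{"grip":0.47,"delta_pos":[0.41,-0.69,-0.5],"rotation":[0,0,-0.25]}]' | head -2
python3 -m creep '[{"grip":0.47,"delta_pos":[0.65,-0.47,-0.3],"rotation":[0,0,-0.25]},{"grip":0.47,"delta_pos":[0.65,-0.47,-0.3],"rotation":[0,0,-0.25]},{"grip":0.47,"delta_pos":[0.65,-0.47,-0.3],"rotation":[0,0,-0.25]}]' | head -2
python3 -m creep '[{"grip":0.47,"delta_pos":[0.78,-0.19,-0.1],"rotation":[0,0,-0.25]},{"grip":0.47,"delta_pos":[0.78,-0.19,-0.1],"rotation":[0,0,-0.25]},{"grip":0.47,"delta_pos":[0.78,-0.19,-0.1],"rotation":[0,0,-0.25]},{"grip":0.47,"delta_pos":[0.78,-0.19,-0.1],"rotation":[0,0,-0.25]},{"grip":0.47,"delta_pos":[0.78,-0.19,-0.1],"rotation":[0,0,-0.25]}]'
python3 - <<'E'
from h import *
check('AB')
e=plan(.4918,-.3536,.14,-92.3);e=plan(.4918,-.3536,.042,-92.3,e)
E
```

```text
clock: 34.4
tool_pos: [0.5248, 0.0051, 0.2106]
clock: 34.7
tool_pos: [0.5129, -0.0748, 0.2598]
clock: 35.0
tool_pos: [0.4994, -0.1541, 0.2883]
clock: 35.5
tool_pos: [0.4869, -0.2303, 0.296]
orientation: [-180.0, 0.0, -90.2]
force: [-0.3, 0.7, -0.8]
opening: 0.0463
gripper_force: 0.0
A offpx [(np.float64(-1.7), np.float64(-0.4)), (np.float64(-0.2), np.float64(0.5))] c [ 0.4922 -0.353 ] len 0.0588 yaw 92.4
B offpx [(np.float64(0.4), np.float64(-1.0)), (np.float64(-0.2), np.float64(-0.1))] c [ 0.4175 -0.351 ] len 0.0586 yaw 102.8
  dp [ 0.412 -0.018  0.52 ] rot [0.    0.    0.008]
  dp [ 0.412 -0.023  0.52 ] rot [0.    0.    0.008]
  dp [ 0.411 -0.028  0.52 ] rot [0.    0.    0.008]
  dp [0.   0.   0.98] rot [0. 0. 0.]
```

```bash
python3 -m creep '[{"grip":0.49,"delta_pos":[0.62,-0.04,0.78],"rotation":[0,0,-0.014]},{"grip":0.49,"delta_pos":[0.62,-0.04,0.78],"rotation":[0,0,-0.014]},{"grip":0.49,"delta_pos":[0.62,-0.04,0.78],"rotation":[0,0,-0.014]}]' | head -2
python3 -m creep '[{"grip":0.49,"delta_pos":[0.62,-0.03,0.78],"rotation":[0,0,-0.014]},{"grip":0.49,"delta_pos":[0.62,-0.03,0.78],"rotation":[0,0,-0.014]},{"grip":0.49,"delta_pos":[0.62,-0.03,0.78],"rotation":[0,0,-0.014]},{"grip":0.49,"delta_pos":[0.62,-0.03,0.78],"rotation":[0,0,-0.014]},{"grip":0.49,"delta_pos":[0.62,-0.03,0.78],"rotation":[0,0,-0.014]}]' | head -3
python3 - <<'E'
from h import *
plan(.492,-.3533,.042,-87.6)
E
```

```text
clock: 35.85
tool_pos: [0.4884, -0.2926, 0.2122]
clock: 36.35
tool_pos: [0.4964, -0.3538, 0.1418]
orientation: [-179.9, -0.1, -87.5]
  dp [-0.004  0.023  0.499] rot [-0.001  0.     0.001]
  dp [-0.004  0.022  0.499] rot [-0.001  0.     0.001]
```

```bash
python3 -m creep '[{"grip":0.49,"delta_pos":[0,0.045,0.25],"rotation":[0,0,0]},{"grip":0.49,"delta_pos":[0,0.045,0.6],"rotation":[0,0,0]},{"grip":0.49,"delta_pos":[0,0.045,0.85],"rotation":[0,0,0]},{"grip":0.49,"delta_pos":[0,0.045,0.99],"rotation":[0,0,0]},{"grip":0.49,"delta_pos":[0,0.045,0.99],"rotation":[0,0,0]}]'
python3 -m creep '[{"grip":1,"delta_pos":[0,0,0],"rotation":[0,0,0]},{"grip":1,"delta_pos":[0,0,0],"rotation":[0,0,0]},{"grip":1,"delta_pos":[0,0,0],"rotation":[0,0,0]},{"grip":1,"delta_pos":[0,0,0],"rotation":[0,0,0]}]'
python3 -m creep '[{"grip":1,"delta_pos":[0,0,-0.3],"rotation":[0,0,0]},{"grip":1,"delta_pos":[0,0,-0.7],"rotation":[0,0,0]},{"grip":1,"delta_pos":[0,0,-1],"rotation":[0,0,0]},{"grip":1,"delta_pos":[0,0,-1],"rotation":[0,0,0]}]'
python3 - <<'E'
from h import *
e=plan(.592,.0435,.25,180);e=plan(.592,.0435,.047,180,e)
E
```

```text
clock: 36.85
tool_pos: [0.4908, -0.3537, 0.0409]
orientation: [180.0, 0.0, -87.5]
force: [0.8, 0.6, 0.3]
opening: 0.0447
gripper_force: 0.0
clock: 37.25
tool_pos: [0.492, -0.3548, 0.043]
orientation: [-179.8, -0.1, -87.5]
force: [0.2, 2.7, 7.2]
opening: 0.0358
gripper_force: 30.0
clock: 37.65
tool_pos: [0.4933, -0.3558, 0.1466]
orientation: [-179.5, -0.2, -87.5]
force: [-0.1, -0.3, -2.4]
opening: 0.0359
gripper_force: 30.0
  dp [-0.788 -0.234 -0.208] rot [-0.001  0.     0.206]
  dp [-0.822  0.029 -0.209] rot [-0.001  0.     0.206]
  dp [-0.77   0.288 -0.209] rot [-0.001  0.     0.206]
  dp [-0.638  0.518 -0.209] rot [-0.001  0.     0.206]
  dp [-0.441  0.694 -0.208] rot [-0.001  0.     0.206]
  dp [0.    0.    0.677] rot [0. 0. 0.]
  dp [0.    0.    0.677] rot [0. 0. 0.]
  dp [0.    0.    0.677] rot [0. 0. 0.]
```

```bash
python3 -m creep '[{"grip":1,"delta_pos":[-0.79,-0.23,-0.4],"rotation":[0,0,0.206]},{"grip":1,"delta_pos":[-0.79,-0.23,-0.4],"rotation":[0,0,0.206]},{"grip":1,"delta_pos":[-0.79,-0.23,-0.4],"rotation":[0,0,0.206]}]' | head -2
python3 -m creep '[{"grip":1,"delta_pos":[-0.82,0.03,-0.4],"rotation":[0,0,0.206]},{"grip":1,"delta_pos":[-0.82,0.03,-0.4],"rotation":[0,0,0.206]},{"grip":1,"delta_pos":[-0.82,0.03,-0.4],"rotation":[0,0,0.206]}]' | head -2
python3 -m creep '[{"grip":1,"delta_pos":[-0.77,0.29,-0.25],"rotation":[0,0,0.206]},{"grip":1,"delta_pos":[-0.77,0.29,-0.25],"rotation":[0,0,0.206]},{"grip":1,"delta_pos":[-0.77,0.29,-0.25],"rotation":[0,0,0.206]}]' | head -2
python3 -m creep '[{"grip":1,"delta_pos":[-0.64,0.52,0],"rotation":[0,0,0.206]},{"grip":1,"delta_pos":[-0.64,0.52,0],"rotation":[0,0,0.206]},{"grip":1,"delta_pos":[-0.64,0.52,0],"rotation":[0,0,0.206]}]' | head -2
python3 -m creep '[{"grip":1,"delta_pos":[-0.44,0.69,0],"rotation":[0,0,0.206]},{"grip":1,"delta_pos":[-0.44,0.69,0],"rotation":[0,0,0.206]},{"grip":1,"delta_pos":[-0.44,0.69,0],"rotation":[0,0,0.206]},{"grip":1,"delta_pos":[-0.44,0.69,0],"rotation":[0,0,0.206]},{"grip":1,"delta_pos":[-0.44,0.69,0],"rotation":[0,0,0.206]}]'
python3 - <<'E'
from h import *
plan(.592,.0435,.15,180)
E
```

```text
clock: 37.95
tool_pos: [0.5122, -0.2719, 0.1838]
clock: 38.25
tool_pos: [0.5321, -0.192, 0.2237]
clock: 38.55
tool_pos: [0.5514, -0.1119, 0.2475]
clock: 38.85
tool_pos: [0.5706, -0.0318, 0.2455]
clock: 39.35
tool_pos: [0.5896, 0.0437, 0.2457]
orientation: [-180.0, -0.0, 179.9]
force: [-0.7, -0.6, -2.4]
opening: 0.0362
gripper_force: 30.0
  dp [-0.025 -0.002  0.957] rot [ 0.     0.    -0.002]
```

```bash
python3 -m creep '[{"grip":1,"delta_pos":[-0.025,0,0.5],"rotation":[0,0,0]},{"grip":1,"delta_pos":[-0.025,0,0.95],"rotation":[0,0,0]},{"grip":1,"delta_pos":[-0.025,0,0.95],"rotation":[0,0,0]},{"grip":1,"delta_pos":[-0.025,0,0.95],"rotation":[0,0,0]}]' | head -2
python3 -m creep '[{"grip":1,"delta_pos":[0,0,0.3],"rotation":[0,0,0]},{"grip":1,"delta_pos":[0,0,0.55],"rotation":[0,0,0]},{"grip":1,"delta_pos":[0,0,0.8],"rotation":[0,0,0]},{"grip":1,"delta_pos":[0,0,0.97],"rotation":[0,0,0]},{"grip":1,"delta_pos":[0,0,0.97],"rotation":[0,0,0]}]'
```

```text
clock: 39.75
tool_pos: [0.5926, 0.0432, 0.1517]
clock: 40.25
tool_pos: [0.5932, 0.044, 0.0547]
orientation: [-180.0, 0.0, 179.8]
force: [-1.1, 0.1, -1.0]
opening: 0.0362
gripper_force: 30.0
```

```bash
python3 -m creep '[{"grip":1,"delta_pos":[0,0,0.04],"rotation":[0,0,0]},{"grip":1,"delta_pos":[0,0,0.075],"rotation":[0,0,0]},{"grip":1,"delta_pos":[0,0,0.075],"rotation":[0,0,0]}]'
python3 -m creep '[{"grip":0.47,"delta_pos":[0,0,0],"rotation":[0,0,0]},{"grip":0.47,"delta_pos":[0,0,0],"rotation":[0,0,0]},{"grip":0.47,"delta_pos":[0,0,0],"rotation":[0,0,0]}]'
python3 -m creep '[{"grip":0.47,"delta_pos":[0,0,-0.4],"rotation":[0,0,0]},{"grip":0.47,"delta_pos":[0,0,-0.9],"rotation":[0,0,0]},{"grip":0.47,"delta_pos":[0,0,-1],"rotation":[0,0,0]}]' | head -3
python3 - <<'E'
from h import *
plan(.49,-.23,.30,-90)
E
```

```text
clock: 40.55
tool_pos: [0.5932, 0.0444, 0.0476]
orientation: [180.0, 0.1, 179.8]
force: [-0.0, 1.1, -2.3]
opening: 0.0358
gripper_force: 30.0
clock: 40.85
tool_pos: [0.5929, 0.0443, 0.0471]
orientation: [180.0, 0.1, 179.8]
force: [0.2, -0.5, -0.4]
opening: 0.046
gripper_force: 0.0
clock: 41.15
tool_pos: [0.5957, 0.0449, 0.1526]
orientation: [179.9, 0.5, 179.8]
  dp [ 0.259 -0.687 -0.372] rot [-0.001  0.001 -0.25 ]
  dp [ 0.503 -0.535 -0.372] rot [-0.001  0.001 -0.25 ]
  dp [ 0.671 -0.3   -0.371] rot [-0.001  0.001 -0.25 ]
  dp [ 0.735 -0.02  -0.37 ] rot [-0.001  0.001 -0.25 ]
```

```bash
python3 -m creep '[{"grip":0.47,"delta_pos":[0.26,-0.69,-0.85],"rotation":[0,0,-0.25]},{"grip":0.47,"delta_pos":[0.26,-0.69,-0.85],"rotation":[0,0,-0.25]},{"grip":0.47,"delta_pos":[0.26,-0.69,-0.85],"rotation":[0,0,-0.25]}]' | head -2
python3 -m creep '[{"grip":0.47,"delta_pos":[0.5,-0.53,-0.4],"rotation":[0,0,-0.25]},{"grip":0.47,"delta_pos":[0.5,-0.53,-0.4],"rotation":[0,0,-0.25]},{"grip":0.47,"delta_pos":[0.5,-0.53,-0.4],"rotation":[0,0,-0.25]}]' | head -2
python3 -m creep '[{"grip":0.47,"delta_pos":[0.67,-0.3,-0.2],"rotation":[0,0,-0.25]},{"grip":0.47,"delta_pos":[0.67,-0.3,-0.2],"rotation":[0,0,-0.25]},{"grip":0.47,"delta_pos":[0.67,-0.3,-0.2],"rotation":[0,0,-0.25]}]' | head -2
python3 -m creep '[{"grip":0.47,"delta_pos":[0.73,-0.02,-0.05],"rotation":[0,0,-0.25]},{"grip":0.47,"delta_pos":[0.73,-0.02,-0.05],"rotation":[0,0,-0.25]},{"grip":0.47,"delta_pos":[0.73,-0.02,-0.05],"rotation":[0,0,-0.25]},{"grip":0.47,"delta_pos":[0.73,-0.02,-0.05],"rotation":[0,0,-0.25]},{"grip":0.47,"delta_pos":[0.73,-0.02,-0.05],"rotation":[0,0,-0.25]}]'
python3 - <<'E'
from h import *
check('B')
e=plan(.4177,-.3507,.14,-77);e=plan(.4177,-.3507,.042,-77,e)
E
```

```text
clock: 41.45
tool_pos: [0.5671, -0.0266, 0.2366]
clock: 41.75
tool_pos: [0.54, -0.0952, 0.2749]
clock: 42.05
tool_pos: [0.513, -0.1636, 0.2933]
clock: 42.55
tool_pos: [0.4873, -0.2292, 0.2967]
orientation: [-180.0, 0.0, -90.4]
force: [0.2, 0.7, -0.5]
opening: 0.0463
gripper_force: 0.0
B offpx [(np.float64(0.3), np.float64(-0.8)), (np.float64(-0.4), np.float64(0.2))] c [ 0.4177 -0.3507] len 0.0586 yaw 102.6
  dp [0.407 0.23  0.522] rot [ 0.    0.   -0.05]
  dp [0.388 0.261 0.522] rot [ 0.    0.   -0.05]
  dp [0.367 0.29  0.522] rot [ 0.    0.   -0.05]
  dp [0.   0.   0.98] rot [0. 0. 0.]
```

```bash
python3 -m creep '[{"grip":0.46,"delta_pos":[0.6,0.36,0.78],"rotation":[0,0,-0.075]},{"grip":0.46,"delta_pos":[0.6,0.36,0.78],"rotation":[0,0,-0.075]},{"grip":0.46,"delta_pos":[0.6,0.36,0.78],"rotation":[0,0,-0.075]}]' | head -2
python3 -m creep '[{"grip":0.46,"delta_pos":[0.56,0.42,0.78],"rotation":[0,0,-0.075]},{"grip":0.46,"delta_pos":[0.56,0.42,0.78],"rotation":[0,0,-0.075]},{"grip":0.46,"delta_pos":[0.56,0.42,0.78],"rotation":[0,0,-0.075]},{"grip":0.46,"delta_pos":[0.56,0.42,0.78],"rotation":[0,0,-0.075]},{"grip":0.46,"delta_pos":[0.56,0.42,0.78],"rotation":[0,0,-0.075]}]' | head -3
python3 - <<'E'
from h import *
plan(.4177,-.3507,.042,-77)
E
```

```text
clock: 42.9
tool_pos: [0.4474, -0.2892, 0.2139]
clock: 43.4
tool_pos: [0.4172, -0.3495, 0.1418]
orientation: [-179.9, -0.1, -76.7]
  dp [0.006 0.    0.499] rot [0.    0.    0.002]
  dp [ 0.006 -0.001  0.499] rot [0.    0.    0.002]
```

```bash
python3 -m creep '[{"grip":0.46,"delta_pos":[0.01,0,0.25],"rotation":[0,0,0]},{"grip":0.46,"delta_pos":[0.01,0,0.6],"rotation":[0,0,0]},{"grip":0.46,"delta_pos":[0.01,0,0.85],"rotation":[0,0,0]},{"grip":0.46,"delta_pos":[0.01,0,0.99],"rotation":[0,0,0]},{"grip":0.46,"delta_pos":[0.01,0,0.99],"rotation":[0,0,0]}]'
python3 -m creep '[{"grip":1,"delta_pos":[0,0,0],"rotation":[0,0,0]},{"grip":1,"delta_pos":[0,0,0],"rotation":[0,0,0]},{"grip":1,"delta_pos":[0,0,0],"rotation":[0,0,0]},{"grip":1,"delta_pos":[0,0,0],"rotation":[0,0,0]}]'
python3 -m creep '[{"grip":1,"delta_pos":[0,0,-0.3],"rotation":[0,0,0]},{"grip":1,"delta_pos":[0,0,-0.7],"rotation":[0,0,0]},{"grip":1,"delta_pos":[0,0,-1],"rotation":[0,0,0]},{"grip":1,"delta_pos":[0,0,-1],"rotation":[0,0,0]}]'
python3 - <<'E'
from h import *
e=plan(.592,-.0185,.25,180)
E
```

```text
clock: 43.9
tool_pos: [0.4167, -0.3496, 0.0412]
orientation: [180.0, 0.0, -76.7]
force: [-0.2, 0.1, 0.3]
opening: 0.0473
gripper_force: 0.0
clock: 44.3
tool_pos: [0.4174, -0.3507, 0.0433]
orientation: [-179.8, -0.1, -76.7]
force: [0.5, 3.5, 6.6]
opening: 0.0361
gripper_force: 30.0
clock: 44.7
tool_pos: [0.4185, -0.3518, 0.1468]
orientation: [-179.6, -0.3, -76.7]
force: [0.7, -0.6, -1.7]
opening: 0.036
gripper_force: 30.0
  dp [-0.71  -0.616 -0.258] rot [-0.002  0.     0.287]
  dp [-0.907 -0.245 -0.259] rot [-0.002  0.     0.287]
  dp [-0.922  0.175 -0.26 ] rot [-0.002  0.     0.287]
  dp [-0.754  0.56  -0.259] rot [-0.002  0.     0.287]
```

```bash
python3 -m creep '[{"grip":1,"delta_pos":[-0.71,-0.62,-0.45],"rotation":[0,0,0.287]},{"grip":1,"delta_pos":[-0.71,-0.62,-0.45],"rotation":[0,0,0.287]},{"grip":1,"delta_pos":[-0.71,-0.62,-0.45],"rotation":[0,0,0.287]},{"grip":1,"delta_pos":[-0.71,-0.62,-0.45],"rotation":[0,0,0.287]}]' | head -2
python3 -m creep '[{"grip":1,"delta_pos":[-0.91,-0.25,-0.45],"rotation":[0,0,0.287]},{"grip":1,"delta_pos":[-0.91,-0.25,-0.45],"rotation":[0,0,0.287]},{"grip":1,"delta_pos":[-0.91,-0.25,-0.45],"rotation":[0,0,0.287]},{"grip":1,"delta_pos":[-0.91,-0.25,-0.45],"rotation":[0,0,0.287]}]' | head -2
python3 -m creep '[{"grip":1,"delta_pos":[-0.92,0.17,-0.15],"rotation":[0,0,0.287]},{"grip":1,"delta_pos":[-0.92,0.17,-0.15],"rotation":[0,0,0.287]},{"grip":1,"delta_pos":[-0.92,0.17,-0.15],"rotation":[0,0,0.287]},{"grip":1,"delta_pos":[-0.92,0.17,-0.15],"rotation":[0,0,0.287]}]' | head -2
python3 -m creep '[{"grip":1,"delta_pos":[-0.75,0.56,0],"rotation":[0,0,0.287]},{"grip":1,"delta_pos":[-0.75,0.56,0],"rotation":[0,0,0.287]},{"grip":1,"delta_pos":[-0.75,0.56,0],"rotation":[0,0,0.287]},{"grip":1,"delta_pos":[-0.75,0.56,0],"rotation":[0,0,0.287]},{"grip":1,"delta_pos":[-0.75,0.56,0],"rotation":[0,0,0.287]}]'
python3 - <<'E'
from h import *
plan(.592,-.0185,.15,180)
E
```

```text
clock: 45.1
tool_pos: [0.461, -0.2659, 0.1876]
clock: 45.5
tool_pos: [0.5047, -0.183, 0.2317]
clock: 45.9
tool_pos: [0.5474, -0.1012, 0.2452]
clock: 46.4
tool_pos: [0.5902, -0.0196, 0.2458]
orientation: [-180.0, -0.1, -179.7]
force: [-0.3, 0.5, -1.5]
opening: 0.036
gripper_force: 30.0
  dp [-0.019  0.011  0.958] rot [ 0.    -0.001  0.004]
```

```bash
python3 -m creep '[{"grip":1,"delta_pos":[-0.02,0.01,0.5],"rotation":[0,0,0.003]},{"grip":1,"delta_pos":[-0.02,0.01,0.95],"rotation":[0,0,0.003]},{"grip":1,"delta_pos":[-0.02,0.01,0.95],"rotation":[0,0,0.003]},{"grip":1,"delta_pos":[-0.02,0.01,0.95],"rotation":[0,0,0.003]}]' | head -2
python3 -m creep '[{"grip":1,"delta_pos":[0,0,0.3],"rotation":[0,0,0]},{"grip":1,"delta_pos":[0,0,0.55],"rotation":[0,0,0]},{"grip":1,"delta_pos":[0,0,0.8],"rotation":[0,0,0]},{"grip":1,"delta_pos":[0,0,0.97],"rotation":[0,0,0]},{"grip":1,"delta_pos":[0,0,0.97],"rotation":[0,0,0]}]'
python3 -m creep '[{"grip":1,"delta_pos":[0,0,0.04],"rotation":[0,0,0]},{"grip":1,"delta_pos":[0,0,0.07],"rotation":[0,0,0]},{"grip":1,"delta_pos":[0,0,0.07],"rotation":[0,0,0]}]'
```

```text
clock: 46.8
tool_pos: [0.593, -0.0184, 0.1522]
clock: 47.3
tool_pos: [0.5986, -0.0167, 0.0584]
orientation: [180.0, 0.6, 179.9]
force: [2.0, -0.4, -0.1]
opening: 0.036
gripper_force: 30.0
clock: 47.6
tool_pos: [0.5993, -0.0167, 0.0559]
orientation: [180.0, 0.8, 180.0]
force: [-5.3, 1.0, 31.4]
opening: 0.0357
gripper_force: 30.0
```

Contact came 8 mm too early (31 N up), so something is under it. Raising to look.

```bash
python3 -m creep '[{"grip":1,"delta_pos":[0,0,-0.5],"rotation":[0,0,0]},{"grip":1,"delta_pos":[0,0,-1],"rotation":[0,0,0]},{"grip":1,"delta_pos":[0,0,-1],"rotation":[0,0,0]}]' | head -2
python3 -m creep '[{"grip":1,"delta_pos":[-0.1,0,-1],"rotation":[0,0,0]},{"grip":1,"delta_pos":[-0.1,0,-1],"rotation":[0,0,0]},{"grip":1,"delta_pos":[-0.1,0,-1],"rotation":[0,0,0]},{"grip":1,"delta_pos":[-0.1,0,-1],"rotation":[0,0,0]}]'
python3 - <<'E'
from h import *
import pickle
s=snap('wrist','w9.png');pickle.dump(s,open('s9.pkl','wb'))
E
```

```text
clock: 47.9
tool_pos: [0.5985, -0.0168, 0.1583]
clock: 48.3
tool_pos: [0.6042, -0.0172, 0.2514]
orientation: [179.9, 0.4, 179.8]
force: [0.3, 0.4, -3.0]
opening: 0.0359
gripper_force: 30.0
```

View pics/w9.png

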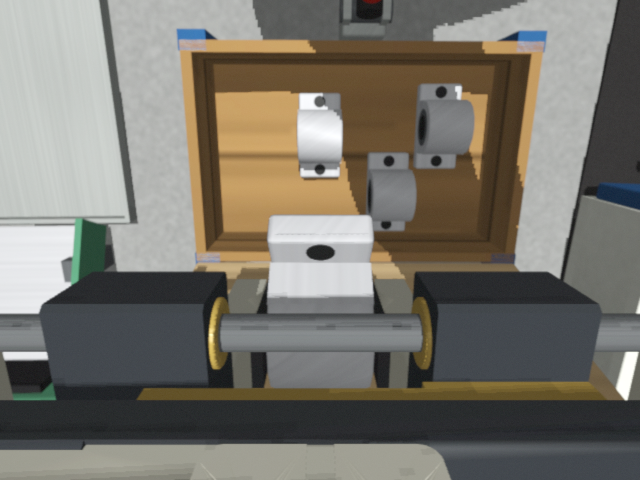

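The crate changed: the left casting (C) was knocked about 4 cm to +y and is now at (320,136). A sits at (388,194) and D at (438,126). The casting I hold has pitched front-up in the grip, with its end hole now at (320,252). I'll measure the crate, then set this one back in the empty tray to level it.

```bash
python3 - <<'E'
from h import *
import pickle
np.set_printoptions(precision=4,suppress=True)
s=pickle.load(open('s9.pkl','rb'))
for k,a,b in(('C',(320,101),(320,170)),('A',(389,161),(386,225)),('D',(441,92),(436,161))):
    P=[onz(s,*p,.020) for p in(a,b)];d=P[1]-P[0];print(k,((P[0]+P[1])/2)[:2],np.linalg.norm(d),np.degrees(np.arctan2(d[1],d[0])))
I=[onz(s,u,v,.072)[:2] for u,v in((195,52),(525,54),(203,252),(515,252))];print(np.array(I))
plan(.48,-.29,.20,180)
E
```

```text
C [ 0.5443 -0.0169] 0.058815509870512955 -0.22176588434271705
A [0.5954 0.0445] 0.058811733429895145 -0.3402716886493071
D [0.5371 0.0866] 0.05817410780603348 -0.05273659146704543
[[ 0.484  -0.1061]
 [ 0.4861  0.1302]
 [ 0.6339 -0.1125]
 [ 0.635   0.1416]]
  dp [ 0.305 -0.683  0.122] rot [ 0.     0.    -0.001]
  dp [ 0.306 -0.683  0.122] rot [ 0.     0.    -0.001]
  dp [ 0.306 -0.683  0.123] rot [ 0.     0.    -0.001]
  dp [ 0.307 -0.682  0.123] rot [ 0.     0.    -0.001]
```

```bash
python3 -m creep '[{"grip":1,"delta_pos":[0.31,-0.68,0],"rotation":[0,0,0]},{"grip":1,"delta_pos":[0.31,-0.68,0],"rotation":[0,0,0]},{"grip":1,"delta_pos":[0.31,-0.68,0],"rotation":[0,0,0]}]' | head -2
python3 -m creep '[{"grip":1,"delta_pos":[0.31,-0.68,0],"rotation":[0,0,0]},{"grip":1,"delta_pos":[0.31,-0.68,0],"rotation":[0,0,0]},{"grip":1,"delta_pos":[0.31,-0.68,0],"rotation":[0,0,0]}]' | head -2
python3 -m creep '[{"grip":1,"delta_pos":[0.31,-0.68,0.4],"rotation":[0,0,0]},{"grip":1,"delta_pos":[0.31,-0.68,0.4],"rotation":[0,0,0]},{"grip":1,"delta_pos":[0.31,-0.68,0.4],"rotation":[0,0,0]}]' | head -2
python3 -m creep '[{"grip":1,"delta_pos":[0.31,-0.68,0.6],"rotation":[0,0,0]},{"grip":1,"delta_pos":[0.31,-0.68,0.6],"rotation":[0,0,0]},{"grip":1,"delta_pos":[0.31,-0.68,0.6],"rotation":[0,0,0]},{"grip":1,"delta_pos":[0.31,-0.68,0.6],"rotation":[0,0,0]}]'
python3 - <<'E'
from h import *
plan(.48,-.29,.065,180)
s=snap('scene');import pickle;pickle.dump(s,open('sc.pkl','wb'))
u,v=proj(s,ctrl.get_obs()['tool_pos']);print(u,v)
u,v=int(u),int(v);a=s['color'][max(0,v-60):v+70,max(0,u-80):u+80]
cv2.imwrite('pics/c2.png',cv2.resize(a,None,fx=4,fy=4,interpolation=cv2.INTER_CUBIC)[:,:,::-1])
E
```

```text
clock: 48.65
tool_pos: [0.5695, -0.0874, 0.2469]
clock: 48.95
tool_pos: [0.5386, -0.1548, 0.2469]
clock: 49.25
tool_pos: [0.5059, -0.222, 0.2043]
clock: 49.65
tool_pos: [0.4773, -0.2886, 0.1466]
orientation: [180.0, -0.1, 179.6]
force: [0.2, 1.0, -1.4]
opening: 0.0362
gripper_force: 30.0
  dp [-0.029 -0.014  0.816] rot [ 0.    -0.001 -0.004]
216.71740273544052 183.503530404041
```

View pics/c2.png

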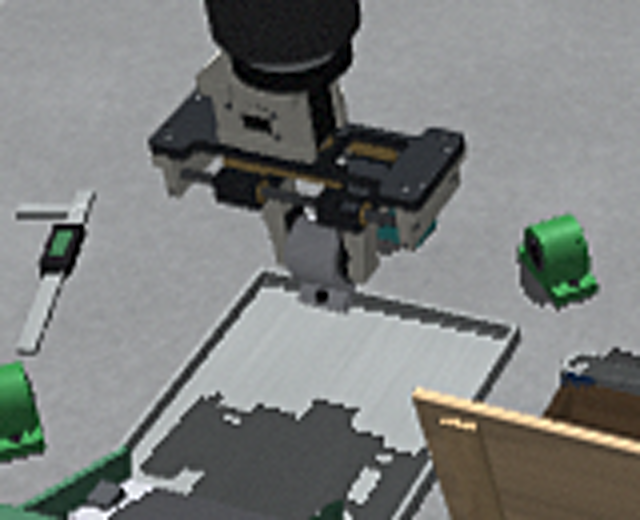

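The rear foot end hangs down at (320,295), confirming the front-up pitch. I'll lower until its rear edge touches, then release so it settles on its base.

```bash
python3 -m creep '[{"grip":1,"delta_pos":[0,0,0.4],"rotation":[0,0,0]},{"grip":1,"delta_pos":[0,0,0.75],"rotation":[0,0,0]},{"grip":1,"delta_pos":[0,0,0.8],"rotation":[0,0,0]},{"grip":1,"delta_pos":[0,0,0.8],"rotation":[0,0,0]}]'
python3 -m creep '[{"grip":1,"delta_pos":[0,0,0.06],"rotation":[0,0,0]},{"grip":1,"delta_pos":[0,0,0.06],"rotation":[0,0,0]}]'
python3 -m creep '[{"grip":1,"delta_pos":[0,0,0.04],"rotation":[0,0,0]},{"grip":1,"delta_pos":[0,0,0.04],"rotation":[0,0,0]}]'
```

```text
clock: 50.1
tool_pos: [0.4783, -0.2878, 0.0678]
orientation: [-180.0, -0.1, 179.8]
force: [0.9, 0.2, -2.3]
opening: 0.0357
gripper_force: 30.0
clock: 50.3
tool_pos: [0.4787, -0.2884, 0.0627]
orientation: [-180.0, 0.1, 179.7]
force: [-0.5, -0.1, -2.3]
opening: 0.0359
gripper_force: 30.0
clock: 50.5
tool_pos: [0.4778, -0.2885, 0.0579]
orientation: [-180.0, 0.0, 179.7]
force: [-0.2, 0.6, -2.0]
opening: 0.0359
gripper_force: 30.0
```

```bash
python3 -m creep '[{"grip":1,"delta_pos":[0,0,0.03],"rotation":[0,0,0]},{"grip":1,"delta_pos":[0,0,0.03],"rotation":[0,0,0]}]'
python3 -m creep '[{"grip":1,"delta_pos":[0,0,0.03],"rotation":[0,0,0]},{"grip":1,"delta_pos":[0,0,0.03],"rotation":[0,0,0]}]'
```

```text
clock: 50.7
tool_pos: [0.4775, -0.2885, 0.0544]
orientation: [180.0, -0.0, 179.7]
force: [1.3, 0.1, -1.7]
opening: 0.0356
gripper_force: 30.0
clock: 50.9
tool_pos: [0.478, -0.2886, 0.0525]
orientation: [-180.0, 0.0, 179.7]
force: [-2.9, 2.1, 9.3]
opening: 0.036
gripper_force: 30.0
```

```bash
python3 - <<'E'
from h import *
import pickle
for f,p in(('s8.pkl',[.5962,-.0081,.2905]),('s9.pkl',[.6042,-.0172,.2514])):
    s=pickle.load(open(f,'rb'))
    for th in(0,10,16,25,35,45,55,71):
        t=np.radians(th);o=[]
        for x,d in((29,25.5),(36,25.5),(36,37.5),(22,25.5)): # hole, front top edge, front bottom edge, fwd/down from grasp
            X=x*np.cos(t)+d*np.sin(t);D=d*np.cos(t)-x*np.sin(t)
            a=proj(s,[p[0]-X/1000,p[1]-.018,p[2]-(D+3)/1000]);b=proj(s,[p[0]-X/1000,p[1]+.018,p[2]-(D+3)/1000])
            o.append((round((a[1]+b[1])/2),round(b[0]-a[0])))
        print(f,th,o)
E
```

```text
s8.pkl 0 [(227, 86), (211, 87), (205, 81), (243, 85)]
s8.pkl 10 [(221, 89), (204, 91), (194, 85), (237, 88)]
s8.pkl 16 [(218, 92), (202, 94), (189, 88), (233, 90)]
s8.pkl 25 [(216, 95), (200, 98), (183, 92), (230, 92)]
s8.pkl 35 [(216, 100), (202, 103), (179, 98), (229, 96)]
s8.pkl 45 [(220, 104), (208, 109), (179, 104), (230, 100)]
s8.pkl 55 [(227, 109), (219, 115), (185, 111), (234, 104)]
s8.pkl 71 [(247, 116), (246, 123), (205, 122), (248, 110)]
s9.pkl 0 [(227, 86), (210, 87), (205, 82), (243, 85)]
s9.pkl 10 [(221, 90), (204, 91), (194, 85), (236, 88)]
s9.pkl 16 [(218, 92), (202, 94), (189, 88), (233, 90)]
s9.pkl 25 [(216, 95), (201, 98), (183, 93), (230, 93)]
s9.pkl 35 [(216, 100), (203, 104), (179, 98), (229, 96)]
s9.pkl 45 [(220, 104), (209, 109), (180, 105), (230, 100)]
s9.pkl 55 [(228, 109), (220, 115), (185, 111), (235, 104)]
s9.pkl 71 [(248, 117), (247, 123), (206, 123), (249, 110)]
```

```bash
python3 -m creep '[{"grip":0.55,"delta_pos":[0,0,0],"rotation":[0,0,0]},{"grip":0.5,"delta_pos":[0,0,0],"rotation":[0,0,0]},{"grip":0.4,"delta_pos":[0,0,0],"rotation":[0,0,0]},{"grip":0.4,"delta_pos":[0,0,0],"rotation":[0,0,0]}]'
python3 -m creep '[{"grip":0.4,"delta_pos":[0,0,-0.3],"rotation":[0,0,0]},{"grip":0.4,"delta_pos":[0,0,-0.8],"rotation":[0,0,0]},{"grip":0.4,"delta_pos":[0,0,-1],"rotation":[0,0,0]}]' | head -2
python3 -m creep '[{"grip":0.4,"delta_pos":[-0.7,0,-0.9],"rotation":[0,0,0]},{"grip":0.4,"delta_pos":[-0.7,0,-0.9],"rotation":[0,0,0]},{"grip":0.4,"delta_pos":[-0.7,0,-0.9],"rotation":[0,0,0]},{"grip":0.4,"delta_pos":[-0.7,0,-0.9],"rotation":[0,0,0]}]' | head -2
python3 - <<'E'
from h import *
import pickle
H['B']=[(.486,-.2885),0]
s=snap('wrist','w10.png');pickle.dump(s,open('s10.pkl','wb'))
check('B',s,25)
g=cv2.cvtColor(s['color'],cv2.COLOR_RGB2GRAY);u,v=[int(q) for q in proj(s,[.48,-.2885,.03])];print(u,v)
a=g[v-60:v+60,u-60:u+60];print(cv2.resize(a,(30,30),interpolation=cv2.INTER_AREA)//10)
E
```

```text
clock: 51.3
tool_pos: [0.4777, -0.2885, 0.0514]
orientation: [-180.0, -0.0, 179.7]
force: [0.5, -0.2, 0.2]
opening: 0.051
gripper_force: 0.0
clock: 51.6
tool_pos: [0.4793, -0.2892, 0.1556]
clock: 52.0
tool_pos: [0.5498, -0.289, 0.2435]
B offpx [(np.float64(0.2), np.float64(25.0)), (np.float64(-15.0), np.float64(-25.1))] c [ 0.4853 -0.2949] len 0.0206 yaw -39.6
320 125
[[20 20 20 20 21 21 21 21 21 20 20 20 20 20 20 20 20 20 20 19 19 21 21 22
  21 21 22 21 21 21]
 [20 20 20 20 21 21 21 21 21 20 21 21 21 21 21 21 20 20 20 20 20 20 21 21
  21 21 21 21 21 21]
 [20 20 20 20 21 21 21 20 21 20 21 21 21 22 21 21 21 21 21 21 21 20 21 21
  21 21 21 21 21 21]
 [20 20 20 20 20 20 20 20 21 20 22 22 22 22 22 22 22 22 22 22 21 20 21 21
  21 21 21 21 21 21]
 [20 20 20 20 20 20 20 20 21 20 22 22 22 22 23 23 23 23 23 23 22 20 21 21
  21 21 21 21 21 21]
 [20 20 20 20 20 20 20 20 21 20 22 22 22 22 23 23 23 24 24 24 23 20 21 21
  21 21 21 21 20 21]
 [20 20 20 20 20 20 20 20 20 19 21 21 21 21 22 22 22 23 23 23 23 20 21 21
  21 21 21 21 20 20]
 [20 20 20 20 20 20 20 20 20 19 20 20 20 20 20 20 21 21 21 21 21
[... 1421 characters left out ...]
9 19 19 19 19
  19 19 19 19 18 19]
 [18 18 18 18 18 18 19 18 18 19 19 19 19 19 19 19 19 19 19 19 19 19 19 19
  19 19 19 19 18 19]
 [18 18 18 18 18 18 19 18 18 19 19 19 19 19 19 19 19 19 19 19 19 19 19 19
  19 18 19 19 18 19]
 [18 18 18 18 18 18 19 18 18 19 19 19 19 19 19 19 19 19 19 19 19 19 19 19
  18 18 19 18 18 19]
 [18 18 18 18 18 18 19 18 18 19 18 19 19 19 19 19 19 19 19 19 19 19 19 18
  18 18 19 18 18 19]
 [18 18 18 18 18 18 18 18 18 19 18 19 19 19 19 19 19 18 19 19 19 19 19 18
  18 18 18 18 18 19]
 [18 18 18 18 18 18 18 18 18 19 18 19 19 19 19 19 19 18 19 19 19 19 18 18
  18 18 18 18 18 19]
 [18 18 18 18 18 18 18 18 18 19 18 19 18 19 18 18 19 18 19 19 19 19 18 18
  18 18 18 18 18 19]]
```

```bash
python3 - <<'E'
from h import *
import pickle
s=pickle.load(open('s10.pkl','rb'));sc=snap('scene')
u,v=[int(q) for q in proj(sc,[.48,-.2885,.03])];print(u,v)
a=cv2.resize(s['color'][60:200,245:395],(400,373),interpolation=cv2.INTER_CUBIC)
b=cv2.resize(sc['color'][v-28:v+28,u-30:u+30],(400,373),interpolation=cv2.INTER_CUBIC)
cv2.imwrite('pics/c3.png',np.hstack([a,b])[:,:,::-1])
E
```

```text
221 216
```

View pics/c3.png

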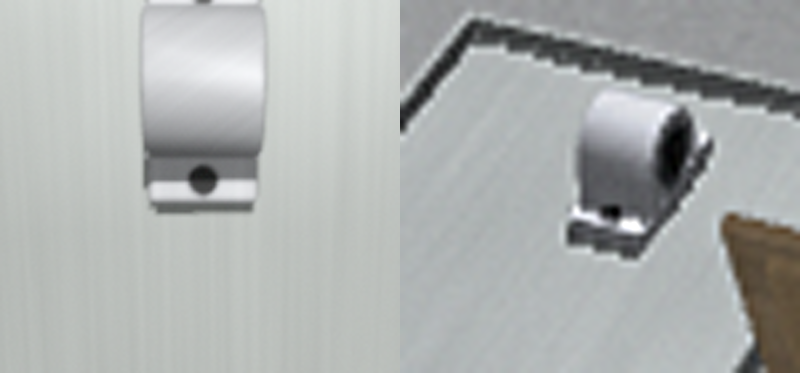

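It settled upright and flat; holes at about wrist pixels (321,127) and (321,60).

```bash
python3 - <<'E'
from h import *
import pickle
s=pickle.load(open('s10.pkl','rb'))
P=[onz(s,321,60,.016),onz(s,321,127.2,.016)];d=P[1]-P[0];print(P,np.linalg.norm(d))
H['B']=[tuple(((P[0]+P[1])/2)[:2]),0];check('B',s,8)
c=H['B'][0]
e=plan(c[0],c[1],.14,180);plan(c[0],c[1],.042,180,e)
E
```

```text
[array([ 0.42789631, -0.28818203,  0.016     ]), array([ 0.48169188, -0.28838023,  0.016     ])] 0.053795941728217854
B offpx [(np.float64(0.1), np.float64(-3.3)), (np.float64(-0.1), np.float64(-3.7))] c [ 0.452  -0.2883] len 0.0574 yaw -0.2
  dp [ 0.46  -0.002  0.503] rot [ 0.     0.    -0.002]
  dp [0.461 0.    0.503] rot [ 0.     0.    -0.002]
  dp [0.   0.   0.98] rot [0. 0. 0.]
```

```bash
python3 -m creep '[{"grip":0.45,"delta_pos":[0.97,0,0.98],"rotation":[0,0,0]},{"grip":0.45,"delta_pos":[0.97,0,0.98],"rotation":[0,0,0]},{"grip":0.45,"delta_pos":[0.97,0,0.98],"rotation":[0,0,0]},{"grip":0.45,"delta_pos":[0.97,0,0.98],"rotation":[0,0,0]},{"grip":0.45,"delta_pos":[0.97,0,0.98],"rotation":[0,0,0]}]' | head -3
python3 - <<'E'
from h import *
plan(.452,-.2883,.042,180)
E
```

```text
clock: 52.6
tool_pos: [0.4489, -0.2883, 0.1425]
orientation: [180.0, -0.2, 179.7]
  dp [-0.017  0.     0.502] rot [ 0.    -0.001 -0.002]
  dp [-0.016  0.     0.502] rot [ 0.    -0.001 -0.002]
```

```bash
python3 -m creep '[{"grip":0.45,"delta_pos":[-0.03,0,0.25],"rotation":[0,0,0]},{"grip":0.45,"delta_pos":[-0.03,0,0.6],"rotation":[0,0,0]},{"grip":0.45,"delta_pos":[-0.03,0,0.85],"rotation":[0,0,0]},{"grip":0.45,"delta_pos":[-0.03,0,1],"rotation":[0,0,0]},{"grip":0.45,"delta_pos":[-0.03,0,1],"rotation":[0,0,0]}]'
python3 -m creep '[{"grip":1,"delta_pos":[0,0,0],"rotation":[0,0,0]},{"grip":1,"delta_pos":[0,0,0],"rotation":[0,0,0]},{"grip":1,"delta_pos":[0,0,0],"rotation":[0,0,0]},{"grip":1,"delta_pos":[0,0,0],"rotation":[0,0,0]}]'
python3 -m creep '[{"grip":1,"delta_pos":[0,0,-0.3],"rotation":[0,0,0]},{"grip":1,"delta_pos":[0,0,-0.7],"rotation":[0,0,0]},{"grip":1,"delta_pos":[0,0,-1],"rotation":[0,0,0]},{"grip":1,"delta_pos":[0,0,-1],"rotation":[0,0,0]}]'
python3 - <<'E'
from h import *
plan(.596,-.061,.25,180)
E
```

```text
clock: 53.1
tool_pos: [0.4531, -0.2881, 0.0418]
orientation: [180.0, -0.2, 179.7]
force: [-1.1, 0.3, 0.2]
opening: 0.0481
gripper_force: 0.0
clock: 53.5
tool_pos: [0.4547, -0.2886, 0.0448]
orientation: [-180.0, 0.1, 179.7]
force: [0.6, 0.4, 4.8]
opening: 0.0357
gripper_force: 30.0
clock: 53.9
tool_pos: [0.456, -0.2892, 0.1483]
orientation: [-179.9, 0.4, 179.7]
force: [0.4, -0.1, -2.0]
opening: 0.0357
gripper_force: 30.0
  dp [-0.466  0.762 -0.337] rot [-0.001  0.002 -0.001]
  dp [-0.466  0.761 -0.338] rot [-0.001  0.002 -0.001]
  dp [-0.466  0.761 -0.338] rot [-0.001  0.002 -0.001]
```

```bash
python3 -m creep '[{"grip":1,"delta_pos":[-0.47,0.76,-0.5],"rotation":[0,0,0]},{"grip":1,"delta_pos":[-0.47,0.76,-0.5],"rotation":[0,0,0]},{"grip":1,"delta_pos":[-0.47,0.76,-0.5],"rotation":[0,0,0]}]' | head -2
python3 -m creep '[{"grip":1,"delta_pos":[-0.47,0.76,-0.5],"rotation":[0,0,0]},{"grip":1,"delta_pos":[-0.47,0.76,-0.5],"rotation":[0,0,0]},{"grip":1,"delta_pos":[-0.47,0.76,-0.5],"rotation":[0,0,0]}]' | head -2
python3 -m creep '[{"grip":1,"delta_pos":[-0.47,0.76,0],"rotation":[0,0,0]},{"grip":1,"delta_pos":[-0.47,0.76,0],"rotation":[0,0,0]},{"grip":1,"delta_pos":[-0.47,0.76,0],"rotation":[0,0,0]},{"grip":1,"delta_pos":[-0.47,0.76,0],"rotation":[0,0,0]},{"grip":1,"delta_pos":[-0.47,0.76,0],"rotation":[0,0,0]}]'
python3 - <<'E'
from h import *
H.update(C=[(.5443,-.0169),0],A=[(.5954,.0445),0],D=[(.5371,.0866),0])
check('CAD')
plan(.597,-.061,.14,180)
E
```

```text
clock: 54.2
tool_pos: [0.5046, -0.2101, 0.1966]
clock: 54.5
tool_pos: [0.5518, -0.134, 0.2461]
clock: 55.0
tool_pos: [0.595, -0.0617, 0.2428]
orientation: [-180.0, -0.1, 179.7]
force: [0.1, 0.4, -1.5]
opening: 0.0358
gripper_force: 30.0
C offpx [(np.float64(-1.1), np.float64(0.7)), (np.float64(-0.3), np.float64(-1.0))] c [ 0.5441 -0.0175] len 0.0565 yaw 0.7
A offpx [(np.float64(1.4), np.float64(0.1)), (np.float64(0.9), np.float64(2.1))] c [0.5965 0.0456] len 0.0599 yaw -0.3
D offpx [(np.float64(2.1), np.float64(0.2)), (np.float64(2.0), np.float64(0.7))] c [0.5375 0.0884] len 0.0584 yaw 0.0
  dp [-0.01   0.005  0.515] rot [ 0.     0.    -0.002]
  dp [-0.01   0.005  0.515] rot [ 0.     0.    -0.002]
```

```bash
python3 -m creep '[{"grip":1,"delta_pos":[-0.02,0.005,0.5],"rotation":[0,0,0]},{"grip":1,"delta_pos":[-0.02,0.005,0.95],"rotation":[0,0,0]},{"grip":1,"delta_pos":[-0.02,0.005,0.95],"rotation":[0,0,0]},{"grip":1,"delta_pos":[-0.02,0.005,0.95],"rotation":[0,0,0]}]' | head -2
python3 -m creep '[{"grip":1,"delta_pos":[0,0,0.3],"rotation":[0,0,0]},{"grip":1,"delta_pos":[0,0,0.55],"rotation":[0,0,0]},{"grip":1,"delta_pos":[0,0,0.75],"rotation":[0,0,0]},{"grip":1,"delta_pos":[0,0,0.88],"rotation":[0,0,0]},{"grip":1,"delta_pos":[0,0,0.88],"rotation":[0,0,0]}]'
```

```text
clock: 55.45
tool_pos: [0.5978, -0.0616, 0.1492]
clock: 55.95
tool_pos: [0.5992, -0.0608, 0.0627]
orientation: [-180.0, 0.1, 179.7]
force: [-1.3, -1.2, -1.4]
opening: 0.0358
gripper_force: 30.0
```

```bash
python3 -m creep '[{"grip":1,"delta_pos":[0.02,0,0.05],"rotation":[0,0,0]},{"grip":1,"delta_pos":[0.02,0,0.1],"rotation":[0,0,0]},{"grip":1,"delta_pos":[0.02,0,0.12],"rotation":[0,0,0]},{"grip":1,"delta_pos":[0.02,0,0.12],"rotation":[0,0,0]}]'
```

```text
clock: 56.35
tool_pos: [0.6016, -0.0608, 0.0568]
orientation: [-180.0, 0.7, 179.8]
force: [-7.2, -0.9, 35.8]
opening: 0.0359
gripper_force: 30.0
```

Same early stop. The measured inner wall is at x≈0.635 and the part's rear end was at about 0.636. So this time it caught the +x rim and pitched in the grip. I'll level it in the tray again and place it 12 mm further forward.

```bash
python3 -m creep '[{"grip":1,"delta_pos":[0.04,0,-0.5],"rotation":[0,0,0]},{"grip":1,"delta_pos":[0.08,0,-1],"rotation":[0,0,0]},{"grip":1,"delta_pos":[0.08,0,-1],"rotation":[0,0,0]}]' | head -2
python3 -m creep '[{"grip":1,"delta_pos":[0,0,-1],"rotation":[0,0,0]},{"grip":1,"delta_pos":[0,0,-1],"rotation":[0,0,0]},{"grip":1,"delta_pos":[0,0,-1],"rotation":[0,0,0]},{"grip":1,"delta_pos":[0,0,-1],"rotation":[0,0,0]}]'
python3 - <<'E'
from h import *
s=snap('wrist','w11.png')
H.update(C=[(.5443,-.0169),0],A=[(.5954,.0445),0],D=[(.5371,.0866),0])
check('CAD',s)
import pickle;s9=pickle.load(open('s9.pkl','rb'))
for q in(s,s9):
    g=cv2.cvtColor(q['color'],cv2.COLOR_RGB2GRAY);print((g[190:276:4,320]).tolist(),(g[190:276:4,290]).tolist())
    for v in(222,240,262):print(v,''.join('%3d'%(x//10) for x in g[v,256:386:4]))
plan(.48,-.29,.15,180)
E
```

```text
clock: 56.65
tool_pos: [0.5931, -0.0604, 0.1587]
clock: 57.05
tool_pos: [0.5891, -0.0605, 0.2521]
orientation: [179.9, 0.4, 179.7]
force: [-0.7, 0.3, -1.9]
opening: 0.0359
gripper_force: 30.0
C offpx [(np.float64(-1.0), np.float64(0.6)), (np.float64(-0.3), np.float64(-1.1))] c [ 0.544  -0.0175] len 0.0564 yaw 0.6
A offpx [(np.float64(1.3), np.float64(-0.2)), (np.float64(0.6), np.float64(1.7))] c [0.5961 0.0454] len 0.0599 yaw -0.5
D offpx [(np.float64(1.5), np.float64(-0.2)), (np.float64(1.2), np.float64(0.3))] c [0.5372 0.0878] len 0.0585 yaw -0.2
[157, 162, 166, 167, 166, 164, 159, 156, 153, 150, 147, 147, 148, 176, 189, 197, 208, 215, 222, 222, 227, 230] [156, 163, 166, 167, 165, 162, 160, 156, 153, 150, 147, 145, 151, 182, 195, 202, 211, 216, 219, 223, 228, 232]
222  15  6  5 11 15 15 15 15 15 15 15 15 15 15 15 15 15 15 15 15 15 15 15 15 15 15 15 15 15 15 10  7  7
240  15  6  5  8 15 17 17 17 16 16 16 17 17 17 16 16 16 16 16 16 16 16 15 15 15 15 15 15 14 14 14 11  7
262  15  9  9 20 22 22 21 22 22 21 21 21 21 22 21 22 22 21 21 21 21 21 21 21 21 21 21 21 21 20 10 10 10
[164, 163, 159, 156, 152, 149, 146, 219, 220, 220, 223, 224, 230, 214, 37, 33, 36, 36, 190, 217, 216, 217] [164, 162, 159, 156, 153, 149, 147, 219, 219, 222, 222, 212, 232, 205, 180, 180, 179, 180, 201, 220, 220, 219]
222  14 14 14 14 20 21 21 22 21 22 21 21 22 21 22 22 22 21 22 22 21 22 22 22 22 22 22 22 21 14 12 11  3
240   7  7  7 19 23 23 23 23 23 23 23 23 23 23 23 23 23 23 23 23 23 23 23 24 24 24 23 23 23 19  5  5  5
262  17 16 17 17 18 20 20 20 20 20 19 19 19 19 19 19 19 19 19 19 19 19 19 19 19 19 19 19 18 14 14 14 13
  dp [ 0.357 -0.767  0.332] rot [ 0.     0.001 -0.001]
  dp [ 0.358 -0.767  0.332] rot [ 0.     0.001 -0.001]
  dp [ 0.359 -0.766  0.333] rot [ 0.     0.001 -0.001]
```

```bash
python3 -m creep '[{"grip":1,"delta_pos":[0.36,-0.77,0],"rotation":[0,0,0]},{"grip":1,"delta_pos":[0.36,-0.77,0],"rotation":[0,0,0]},{"grip":1,"delta_pos":[0.36,-0.77,0],"rotation":[0,0,0]}]' | head -2
python3 -m creep '[{"grip":1,"delta_pos":[0.36,-0.77,0.3],"rotation":[0,0,0]},{"grip":1,"delta_pos":[0.36,-0.77,0.3],"rotation":[0,0,0]},{"grip":1,"delta_pos":[0.36,-0.77,0.3],"rotation":[0,0,0]}]' | head -2
python3 -m creep '[{"grip":1,"delta_pos":[0.36,-0.77,0.8],"rotation":[0,0,0]},{"grip":1,"delta_pos":[0.36,-0.77,0.8],"rotation":[0,0,0]},{"grip":1,"delta_pos":[0.36,-0.77,0.8],"rotation":[0,0,0]},{"grip":1,"delta_pos":[0.36,-0.77,0.8],"rotation":[0,0,0]}]' | head -2
python3 -m creep '[{"grip":1,"delta_pos":[0,0,0.4],"rotation":[0,0,0]},{"grip":1,"delta_pos":[0,0,0.72],"rotation":[0,0,0]},{"grip":1,"delta_pos":[0,0,0.75],"rotation":[0,0,0]},{"grip":1,"delta_pos":[0,0,0.75],"rotation":[0,0,0]}]'
```

```text
clock: 57.4
tool_pos: [0.5491, -0.14, 0.2477]
clock: 57.7
tool_pos: [0.5117, -0.2164, 0.2156]
clock: 58.1
tool_pos: [0.4765, -0.2916, 0.1358]
clock: 58.5
tool_pos: [0.4794, -0.2905, 0.064]
orientation: [-180.0, -0.1, 179.8]
force: [1.0, -0.4, -2.5]
opening: 0.0359
gripper_force: 30.0
```

```bash
python3 -m creep '[{"grip":1,"delta_pos":[0,0,0.06],"rotation":[0,0,0]},{"grip":1,"delta_pos":[0,0,0.06],"rotation":[0,0,0]}]'
python3 -m creep '[{"grip":1,"delta_pos":[0,0,0.03],"rotation":[0,0,0]},{"grip":1,"delta_pos":[0,0,0.03],"rotation":[0,0,0]}]'
```

```text
clock: 58.7
tool_pos: [0.4796, -0.2909, 0.0586]
orientation: [-180.0, 0.1, 179.7]
force: [0.1, -0.3, -1.8]
opening: 0.036
gripper_force: 30.0
clock: 58.9
tool_pos: [0.4789, -0.291, 0.055]
orientation: [-180.0, 0.0, 179.7]
force: [-0.1, -0.2, -2.5]
opening: 0.0361
gripper_force: 30.0
```

```bash
python3 -m creep '[{"grip":1,"delta_pos":[0,0,0.015],"rotation":[0,0,0]},{"grip":1,"delta_pos":[0,0,0.015],"rotation":[0,0,0]}]' | tail -4
python3 -m creep '[{"grip":0.55,"delta_pos":[0,0,0],"rotation":[0,0,0]},{"grip":0.5,"delta_pos":[0,0,0],"rotation":[0,0,0]},{"grip":0.4,"delta_pos":[0,0,0],"rotation":[0,0,0]},{"grip":0.4,"delta_pos":[0,0,0],"rotation":[0,0,0]}]'
python3 -m creep '[{"grip":0.4,"delta_pos":[0,0,-0.3],"rotation":[0,0,0]},{"grip":0.4,"delta_pos":[0,0,-0.8],"rotation":[0,0,0]},{"grip":0.4,"delta_pos":[0,0,-1],"rotation":[0,0,0]}]' | head -2
python3 -m creep '[{"grip":0.4,"delta_pos":[-0.9,0,-0.9],"rotation":[0,0,0]},{"grip":0.4,"delta_pos":[-0.9,0,-0.9],"rotation":[0,0,0]},{"grip":0.4,"delta_pos":[-0.9,0,-0.9],"rotation":[0,0,0]},{"grip":0.4,"delta_pos":[-0.9,0,-0.9],"rotation":[0,0,0]}]' | head -2
python3 - <<'E'
from h import *
import pickle
s=snap('wrist','w12.png');pickle.dump(s,open('s12.pkl','wb'))
g=cv2.GaussianBlur(cv2.cvtColor(s['color'],cv2.COLOR_RGB2GRAY),(0,0),1.5)
# dark round blobs inside tray
m=(g<90).astype(np.uint8);n,l,st,c=cv2.connectedComponentsWithStats(m)
for i in range(1,n):
    if 30<st[i,4]<1500: print(st[i],c[i].round(1),onz(s,*c[i],.016)[:2].round(4))
EOF
E
```

```text
orientation: [-180.0, 0.0, 179.7]
force: [-0.1, 0.9, 1.0]
opening: 0.0357
gripper_force: 30.0
clock: 59.5
tool_pos: [0.4787, -0.291, 0.0531]
orientation: [-180.0, -0.0, 179.7]
force: [-0.4, -0.3, -0.2]
opening: 0.051
gripper_force: 0.0
clock: 59.8
tool_pos: [0.4803, -0.2917, 0.1572]
clock: 60.2
tool_pos: [0.5721, -0.2919, 0.2461]
[317 165   9  11  78] [321.1 169.8] [ 0.5411 -0.2915]
[212 259  12  26 186] [217.2 272.4] [ 0.6383 -0.3913]Traceback (most recent call last):
  File "<stdin>", line 9, in <module>
NameError: name 'EOF' is not defined
```

```bash
python3 - <<'E'
from h import *
import pickle
s=pickle.load(open('s12.pkl','rb'))
H['B']=[(.512,-.2915),0];check('B',s,8)
g=cv2.cvtColor(s['color'],cv2.COLOR_RGB2GRAY)
print((g[60:200:3,321]//10).tolist());print((g[60:200:3,308]//10).tolist())
for x in(.476,.483,.49,.512,.534,.541,.548):print(x,proj(s,[x,-.2915,.016]).round())
for v in (100,110,135,168,176):print(v,(g[v,280:365:4]//10).tolist())
plan(.512,-.2917,.142,180)
E
```

```text
B offpx [(np.float64(0.1), np.float64(1.6)), (np.float64(-0.1), np.float64(0.3))] c [ 0.5128 -0.2915] len 0.057 yaw -0.2
[21, 21, 21, 21, 21, 21, 21, 20, 20, 20, 20, 20, 20, 9, 7, 7, 8, 20, 17, 19, 20, 21, 21, 22, 22, 22, 22, 21, 20, 19, 19, 17, 16, 14, 12, 8, 3, 4, 5, 13, 11, 18, 18, 18, 18, 18, 18]
[21, 21, 21, 21, 21, 21, 21, 21, 20, 20, 20, 20, 20, 22, 22, 22, 22, 21, 18, 19, 20, 21, 21, 22, 23, 22, 21, 20, 20, 19, 18, 17, 16, 14, 11, 9, 11, 15, 21, 20, 10, 18, 18, 18, 18, 18, 18]
0.476 [321.  93.]
0.483 [321. 101.]
0.49 [321. 110.]
0.512 [321. 136.]
0.534 [321. 162.]
0.541 [321. 170.]
0.548 [321. 178.]
100 [19, 19, 20, 20, 20, 18, 22, 22, 23, 21, 8, 9, 22, 23, 23, 22, 20, 20, 20, 20, 20, 20]
110 [19, 19, 19, 19, 19, 18, 22, 22, 22, 22, 20, 21, 22, 23, 23, 21, 20, 19, 19, 19, 19, 19]
135 [18, 19, 19, 19, 19, 20, 22, 22, 22, 22, 22, 22, 23, 23, 22, 22, 18, 19, 19, 19, 19, 19]
168 [18, 18, 18, 18, 18, 16, 11, 11, 11, 10, 2, 5, 11, 11, 11, 11, 19, 18, 19, 18, 18, 18]
176 [18, 18, 18, 18, 18, 18, 21, 21, 21, 20, 10, 14, 21, 21, 21, 19, 19, 18, 18, 18, 18, 18]
  dp [ 0.291 -0.003  0.509] rot [ 0.     0.001 -0.002]
  dp [ 0.29  -0.002  0.509] rot [ 0.     0.001 -0.002]
```

The casting is flat again: holes at (321,101) and (321,170), centre (0.513,-0.2915). Regrasp.

```bash
python3 -m creep '[{"grip":0.45,"delta_pos":[0.58,0,1],"rotation":[0,0,0]},{"grip":0.45,"delta_pos":[0.58,0,1],"rotation":[0,0,0]},{"grip":0.45,"delta_pos":[0.58,0,1],"rotation":[0,0,0]},{"grip":0.45,"delta_pos":[0.58,0,1],"rotation":[0,0,0]},{"grip":0.45,"delta_pos":[0.58,0,1],"rotation":[0,0,0]}]' | head -3
python3 -m creep '[{"grip":0.45,"delta_pos":[0,0,0.25],"rotation":[0,0,0]},{"grip":0.45,"delta_pos":[0,0,0.6],"rotation":[0,0,0]},{"grip":0.45,"delta_pos":[0,0,0.85],"rotation":[0,0,0]},{"grip":0.45,"delta_pos":[0,0,1],"rotation":[0,0,0]},{"grip":0.45,"delta_pos":[0,0,1],"rotation":[0,0,0]}]'
python3 - <<'E'
from h import *
plan(.513,-.2917,.043,180)
E
```

```text
clock: 60.75
tool_pos: [0.5107, -0.2914, 0.1434]
orientation: [-180.0, -0.0, 179.7]
clock: 61.25
tool_pos: [0.5107, -0.291, 0.042]
orientation: [180.0, -0.1, 179.7]
force: [0.3, 0.2, -0.0]
opening: 0.0481
gripper_force: 0.0
  dp [-0.023 -0.007 -0.01 ] rot [ 0.    -0.001 -0.003]
```

```bash
python3 -m creep '[{"grip":1,"delta_pos":[-0.02,0,0],"rotation":[0,0,0]},{"grip":1,"delta_pos":[-0.02,0,0],"rotation":[0,0,0]},{"grip":1,"delta_pos":[-0.02,0,0],"rotation":[0,0,0]},{"grip":1,"delta_pos":[-0.02,0,0],"rotation":[0,0,0]}]'
python3 -m creep '[{"grip":1,"delta_pos":[0,0,-0.3],"rotation":[0,0,0]},{"grip":1,"delta_pos":[0,0,-0.7],"rotation":[0,0,0]},{"grip":1,"delta_pos":[0,0,-1],"rotation":[0,0,0]},{"grip":1,"delta_pos":[0,0,-1],"rotation":[0,0,0]}]' | head -3
python3 - <<'E'
from h import *
plan(.587,-.062,.25,180)
E
```

```text
clock: 61.65
tool_pos: [0.5143, -0.2915, 0.0447]
orientation: [-179.9, 0.2, 179.7]
force: [2.0, 0.7, 5.7]
opening: 0.0357
gripper_force: 30.0
clock: 62.05
tool_pos: [0.5148, -0.2919, 0.1479]
orientation: [-179.9, 0.4, 179.7]
  dp [-0.239  0.767 -0.34 ] rot [ 0.     0.002 -0.001]
  dp [-0.24   0.767 -0.34 ] rot [ 0.     0.002 -0.001]
  dp [-0.24   0.767 -0.34 ] rot [ 0.     0.002 -0.001]
```

```bash
python3 -m creep '[{"grip":1,"delta_pos":[-0.24,0.77,-0.5],"rotation":[0,0,0]},{"grip":1,"delta_pos":[-0.24,0.77,-0.5],"rotation":[0,0,0]},{"grip":1,"delta_pos":[-0.24,0.77,-0.5],"rotation":[0,0,0]}]' | head -2
python3 -m creep '[{"grip":1,"delta_pos":[-0.24,0.77,-0.5],"rotation":[0,0,0]},{"grip":1,"delta_pos":[-0.24,0.77,-0.5],"rotation":[0,0,0]},{"grip":1,"delta_pos":[-0.24,0.77,-0.5],"rotation":[0,0,0]}]' | head -2
python3 -m creep '[{"grip":1,"delta_pos":[-0.24,0.76,0],"rotation":[0,0,0]},{"grip":1,"delta_pos":[-0.24,0.76,0],"rotation":[0,0,0]},{"grip":1,"delta_pos":[-0.24,0.76,0],"rotation":[0,0,0]},{"grip":1,"delta_pos":[-0.24,0.76,0],"rotation":[0,0,0]},{"grip":1,"delta_pos":[-0.24,0.76,0],"rotation":[0,0,0]}]'
python3 - <<'E'
from h import *
H.update(C=[(.5443,-.0169),0],A=[(.5954,.0445),0],D=[(.5371,.0866),0])
s=snap('wrist');check('CAD',s)
g=cv2.cvtColor(s['color'],cv2.COLOR_RGB2GRAY);print((g[190:276:4,320]//10).tolist())
plan(.587,-.062,.15,180)
E
```

```text
clock: 62.35
tool_pos: [0.5394, -0.2116, 0.1961]
clock: 62.65
tool_pos: [0.5637, -0.1346, 0.2457]
clock: 63.15
tool_pos: [0.5852, -0.0622, 0.2422]
orientation: [-180.0, -0.1, 179.7]
force: [-0.4, 0.3, -1.7]
opening: 0.0358
gripper_force: 30.0
C offpx [(np.float64(-0.5), np.float64(1.8)), (np.float64(0.3), np.float64(-0.1))] c [ 0.545 -0.017] len 0.0564 yaw 0.7
A offpx [(np.float64(1.4), np.float64(1.0)), (np.float64(0.8), np.float64(2.7))] c [0.5972 0.0456] len 0.0598 yaw -0.3
D offpx [(np.float64(2.4), np.float64(0.2)), (np.float64(2.2), np.float64(0.5))] c [0.5374 0.0886] len 0.0583 yaw -0.0
[16, 15, 15, 16, 16, 16, 23, 6, 5, 5, 5, 5, 5, 23, 15, 15, 12, 16, 18, 19, 20, 21]
  dp [-0.018  0.005  0.925] rot [ 0.    -0.001 -0.004]
```

```bash
python3 -m creep '[{"grip":1,"delta_pos":[-0.01,0,0.5],"rotation":[0,0,0]},{"grip":1,"delta_pos":[-0.01,0,0.92],"rotation":[0,0,0]},{"grip":1,"delta_pos":[-0.01,0,0.92],"rotation":[0,0,0]},{"grip":1,"delta_pos":[-0.01,0,0.92],"rotation":[0,0,0]}]' | head -2
python3 -m creep '[{"grip":1,"delta_pos":[0,0,0.2],"rotation":[0,0,0]},{"grip":1,"delta_pos":[0,0,0.4],"rotation":[0,0,0]},{"grip":1,"delta_pos":[0,0,0.6],"rotation":[0,0,0]},{"grip":1,"delta_pos":[0,0,0.6],"rotation":[0,0,0]}]'
python3 -m creep '[{"grip":1,"delta_pos":[0,0,0.15],"rotation":[0,0,0]},{"grip":1,"delta_pos":[0,0,0.3],"rotation":[0,0,0]},{"grip":1,"delta_pos":[0,0,0.38],"rotation":[0,0,0]},{"grip":1,"delta_pos":[0,0,0.38],"rotation":[0,0,0]}]'
```

```text
clock: 63.6
tool_pos: [0.5869, -0.0625, 0.1516]
clock: 64.0
tool_pos: [0.5871, -0.0619, 0.0915]
orientation: [-180.0, -0.0, 179.7]
force: [-0.3, -0.5, -1.4]
opening: 0.036
gripper_force: 30.0
clock: 64.4
tool_pos: [0.5875, -0.0616, 0.054]
orientation: [-180.0, 0.0, 179.7]
force: [0.1, -0.1, -1.6]
opening: 0.0359
gripper_force: 30.0
```

No contact this time. Final few millimetres.

```bash
python3 -m creep '[{"grip":1,"delta_pos":[0,0,0.03],"rotation":[0,0,0]},{"grip":1,"delta_pos":[0,0,0.05],"rotation":[0,0,0]},{"grip":1,"delta_pos":[0,0,0.05],"rotation":[0,0,0]}]'
python3 -m creep '[{"grip":0.5,"delta_pos":[0,0,0],"rotation":[0,0,0]},{"grip":0.47,"delta_pos":[0,0,0],"rotation":[0,0,0]},{"grip":0.47,"delta_pos":[0,0,0],"rotation":[0,0,0]}]'
python3 -m creep '[{"grip":0.47,"delta_pos":[0,0,-0.3],"rotation":[0,0,0]},{"grip":0.47,"delta_pos":[0,0,-0.8],"rotation":[0,0,0]},{"grip":0.47,"delta_pos":[0,0,-1],"rotation":[0,0,0]}]' | head -3
python3 -m creep '[{"grip":1,"delta_pos":[-0.7,0.5,-1],"rotation":[0,0,0]},{"grip":1,"delta_pos":[-0.7,0.5,-1],"rotation":[0,0,0]},{"grip":1,"delta_pos":[-0.7,0.5,-1],"rotation":[0,0,0]}]' | head -3
python3 -m creep '[{"grip":1,"delta_pos":[-0.1,0.3,-0.7],"rotation":[0,0,0]},{"grip":1,"delta_pos":[-0.1,0.3,-0.7],"rotation":[0,0,0]},{"grip":1,"delta_pos":[-0.1,0.3,-0.7],"rotation":[0,0,0]},{"grip":1,"delta_pos":[-0.1,0.3,-0.7],"rotation":[0,0,0]}]' | head -3
python3 - <<'E'
from h import *
H.update(C=[(.5443,-.0169),0],A=[(.5954,.0445),0],D=[(.5371,.0866),0],B=[(.587,-.062),0])
s=snap('wrist','w13.png');check('CADB',s,10)
for z in(.235,):print([proj(s,[.68,y,z]).round() for y in(-.117,.143)])
E
```

```text
clock: 64.7
tool_pos: [0.5876, -0.0615, 0.0488]
orientation: [180.0, 0.1, 179.7]
force: [0.1, 0.8, -0.4]
opening: 0.0356
gripper_force: 30.0
clock: 65.0
tool_pos: [0.587, -0.0615, 0.0483]
orientation: [180.0, 0.0, 179.7]
force: [0.6, 0.0, 0.2]
opening: 0.0459
gripper_force: 0.0
clock: 65.3
tool_pos: [0.5888, -0.0616, 0.1524]
orientation: [-180.0, 0.3, 179.7]
clock: 65.6
tool_pos: [0.6592, -0.0111, 0.2517]
orientation: [180.0, 0.2, 179.7]
clock: 66.0
tool_pos: [0.6672, 0.0184, 0.3182]
orientation: [180.0, 0.0, 179.7]
C offpx [(np.float64(-1.7), np.float64(-0.1)), (np.float64(-1.2), np.float64(-1.8))] c [ 0.5434 -0.0183] len 0.0563 yaw 0.4
A offpx [(np.float64(-0.2), np.float64(-0.4)), (np.float64(-0.5), np.float64(-0.3))] c [0.595  0.0441] len 0.0581 yaw -0.4
D offpx [(np.float64(0.3), np.float64(-1.6)), (np.float64(0.6), np.float64(-0.9))] c [0.5359 0.087 ] len 0.0585 yaw 0.3
B offpx [(np.float64(-0.4), np.float64(0.8)), (np.float64(-0.5), np.float64(-0.7))] c [ 0.587  -0.0625] len 0.0565 yaw -0.0
[array([ 85., 276.]), array([537., 274.])]
```

All four castings lie separately on the crate floor, and the tray is empty. Next, the lid: go behind it and follow its arc.

```bash
python3 -m creep '[{"grip":1,"delta_pos":[-0.78,0.42,0],"rotation":[0,0,0]},{"grip":1,"delta_pos":[-0.78,0.42,0],"rotation":[0,0,0]},{"grip":1,"delta_pos":[-0.78,0.42,0],"rotation":[0,0,0]},{"grip":1,"delta_pos":[-0.78,0.42,0],"rotation":[0,0,0]}]' | head -3
python3 -m creep '[{"grip":1,"delta_pos":[0,0,0.5],"rotation":[0,0,0]},{"grip":1,"delta_pos":[0,0,0.98],"rotation":[0,0,0]},{"grip":1,"delta_pos":[0,0,0.98],"rotation":[0,0,0]},{"grip":1,"delta_pos":[0,0,0.98],"rotation":[0,0,0]}]'
python3 - <<'E'
from h import *
for f in(1.9,1.8,1.6,1.4,1.2,1.0,.8,.6,.4,.2,.1,0):
    c,s=np.cos(f),np.sin(f);print(f,'TCP x %.3f z %.3f'%(.643-.13*c+.010*s+.0095,.0725+.13*s+.010*c+.022))
plan(.70,.06,.219,180)
E
```

```text
clock: 66.45
tool_pos: [0.7454, 0.0594, 0.3149]
orientation: [-179.9, -0.3, 179.7]
clock: 66.85
tool_pos: [0.7451, 0.0586, 0.2208]
orientation: [-179.9, -0.1, 179.7]
force: [-0.5, 0.1, 1.5]
opening: 0.0004
gripper_force: 0.0
1.9 TCP x 0.704 z 0.214
1.8 TCP x 0.692 z 0.219
1.6 TCP x 0.666 z 0.224
1.4 TCP x 0.640 z 0.224
1.2 TCP x 0.615 z 0.219
1.0 TCP x 0.591 z 0.209
0.8 TCP x 0.569 z 0.195
0.6 TCP x 0.551 z 0.176
0.4 TCP x 0.537 z 0.154
0.2 TCP x 0.527 z 0.130
0.1 TCP x 0.524 z 0.117
0 TCP x 0.522 z 0.104
  dp [0.451 0.012 0.019] rot [-0.001 -0.001 -0.004]
```

```bash
python3 -m creep '[{"grip":1,"delta_pos":[0.3,0,0.01],"rotation":[0,0,0]},{"grip":1,"delta_pos":[0.5,0,0.02],"rotation":[0,0,0]},{"grip":1,"delta_pos":[0.65,0,-0.01],"rotation":[0,0,0]},{"grip":1,"delta_pos":[0.79,0,-0.03],"rotation":[0,0,0]},{"grip":1,"delta_pos":[0.9,0,-0.03],"rotation":[0,0,0]}]'
python3 -m creep '[{"grip":1,"delta_pos":[0.13,0,0],"rotation":[0,0,0]},{"grip":1,"delta_pos":[0.27,0,0.02],"rotation":[0,0,0]},{"grip":1,"delta_pos":[0.4,0,0.05],"rotation":[0,0,0]},{"grip":1,"delta_pos":[0.52,0,0.1],"rotation":[0,0,0]},{"grip":1,"delta_pos":[0.64,0,0.15],"rotation":[0,0,0]}]'
```

```text
clock: 67.35
tool_pos: [0.6571, 0.0602, 0.2281]
orientation: [179.9, 0.4, 179.7]
force: [2.2, 0.5, 2.3]
opening: 0.0004
gripper_force: 1.2
clock: 67.85
tool_pos: [0.5928, 0.0607, 0.2112]
orientation: [179.9, 0.3, 179.7]
force: [1.5, 0.4, 0.1]
opening: 0.0006
gripper_force: 0.9
```

```bash
python3 -m creep '[{"grip":1,"delta_pos":[0.12,0,0.07],"rotation":[0,0,0]},{"grip":1,"delta_pos":[0.22,0,0.14],"rotation":[0,0,0]},{"grip":1,"delta_pos":[0.31,0,0.23],"rotation":[0,0,0]},{"grip":1,"delta_pos":[0.4,0,0.33],"rotation":[0,0,0]},{"grip":1,"delta_pos":[0.47,0,0.44],"rotation":[0,0,0]}]'
python3 -m creep '[{"grip":1,"delta_pos":[0.07,0,0.11],"rotation":[0,0,0]},{"grip":1,"delta_pos":[0.12,0,0.23],"rotation":[0,0,0]},{"grip":1,"delta_pos":[0.17,0,0.35],"rotation":[0,0,0]},{"grip":1,"delta_pos":[0.2,0,0.47],"rotation":[0,0,0]}]'
python3 -m creep '[{"grip":1,"delta_pos":[0.02,0,0.06],"rotation":[0,0,0]},{"grip":1,"delta_pos":[0.02,0,0.1],"rotation":[0,0,0]},{"grip":1,"delta_pos":[0.02,0,0.13],"rotation":[0,0,0]}]'
```

```text
clock: 68.35
tool_pos: [0.5455, 0.061, 0.1662]
orientation: [179.9, 0.2, 179.7]
force: [-0.2, -0.7, 1.9]
opening: 0.0002
gripper_force: 0.6
clock: 68.75
tool_pos: [0.5248, 0.061, 0.117]
orientation: [180.0, 0.1, 179.7]
force: [0.4, 0.6, 0.9]
opening: 0.0006
gripper_force: 0.4
clock: 69.05
tool_pos: [0.5226, 0.0608, 0.104]
orientation: [-180.0, -0.0, 179.7]
force: [0.8, -0.1, 0.1]
opening: 0.0004
gripper_force: 0.3
```

```bash
python3 -m creep '[{"grip":1,"delta_pos":[0,0,0.02],"rotation":[0,0,0]},{"grip":1,"delta_pos":[0,0,0.02],"rotation":[0,0,0]}]' | grep -E 'pos|force'
python3 -m creep '[{"grip":1,"delta_pos":[0,0,0.02],"rotation":[0,0,0]},{"grip":1,"delta_pos":[0,0,0.02],"rotation":[0,0,0]}]' | grep -E 'pos|force'
python3 -m creep '[{"grip":1,"delta_pos":[0,0,0.02],"rotation":[0,0,0]},{"grip":1,"delta_pos":[0,0,0.02],"rotation":[0,0,0]}]' | grep -E 'pos|force'
```

```text
tool_pos: [0.5227, 0.0608, 0.1028]
force: [-2.5, 0.1, 6.1]
gripper_force: 3.1
tool_pos: [0.5228, 0.0608, 0.1025]
force: [-11.0, 0.8, 24.4]
gripper_force: 12.3
tool_pos: [0.5229, 0.0608, 0.1023]
force: [-17.3, 1.9, 42.7]
gripper_force: 21.5
```

Lid is on its stop (tool does not yield at 43 N). Now the lever.

```bash
python3 -m creep '[{"grip":1,"delta_pos":[0,0,-0.5],"rotation":[0,0,0]},{"grip":1,"delta_pos":[0,0,-1],"rotation":[0,0,0]},{"grip":1,"delta_pos":[0,0,-1],"rotation":[0,0,0]}]' | head -2
python3 -m creep '[{"grip":1,"delta_pos":[0.2,-0.47,-0.6],"rotation":[0,0,0]},{"grip":1,"delta_pos":[0.2,-0.47,-0.6],"rotation":[0,0,0]},{"grip":1,"delta_pos":[0.2,-0.47,-0.6],"rotation":[0,0,0]}]' | head -2
python3 -m creep '[{"grip":1,"delta_pos":[0.97,0,0],"rotation":[0,0,0]},{"grip":1,"delta_pos":[0.97,0,0],"rotation":[0,0,0]},{"grip":1,"delta_pos":[0.97,0,0],"rotation":[0,0,0]},{"grip":1,"delta_pos":[0.97,0,0],"rotation":[0,0,0]}]'
python3 - <<'E'
from h import *
plan(.405,.0135,.175,180)
# red grip location, two views (top + scene)
t=snap('top');s=snap('scene');L=[]
for q in(t,s):
    h=cv2.cvtColor(q['color'],cv2.COLOR_RGB2HSV);m=(((h[...,0]<6)|(h[...,0]>174))&(h[...,1]>150)&(h[...,2]>60)).astype(np.uint8)
    n,l,st,c=cv2.connectedComponentsWithStats(m);u,v=proj(q,[.456,.0135,.15])
    b=[i for i in range(1,n) if st[i,4]>4 and np.hypot(*(c[i]-[u,v]))<25];print([(st[i].tolist(),c[i].round(1).tolist()) for i in b]);L.append(c[max(b,key=lambda i:st[i,4])] if b else None)
if all(x is not None for x in L):print(tri(t,L[0],s,L[1]))
for f in(1.7,1.5,1.3,1.1,.9,.7,.5,.3,.15,0):
    c,n=np.cos(f),np.sin(f);print(f,'%.3f %.3f'%(.465+.06*c-.012*n-.0095,.092+.06*n+.012*c+.022))
E
```

```text
clock: 69.95
tool_pos: [0.5265, 0.0619, 0.2056]
clock: 70.25
tool_pos: [0.5033, 0.0128, 0.262]
clock: 70.65
tool_pos: [0.405, 0.0147, 0.2586]
orientation: [179.9, 0.1, 179.8]
force: [0.2, 0.0, -0.3]
opening: 0.0002
gripper_force: 0.0
  dp [ 0.002 -0.013  0.836] rot [ 0.001  0.001 -0.003]
[]
[([321, 189, 8, 23, 139], [324.8, 200.0])]
1.7 0.436 0.172
1.5 0.448 0.175
1.3 0.460 0.175
1.1 0.472 0.173
0.9 0.483 0.168
0.7 0.494 0.162
0.5 0.502 0.153
0.3 0.509 0.143
0.15 0.513 0.135
0 0.516 0.126
```

```bash
python3 -m creep '[{"grip":1,"delta_pos":[0,-0.01,0.5],"rotation":[0,0,0]},{"grip":1,"delta_pos":[0,-0.01,0.86],"rotation":[0,0,0]},{"grip":1,"delta_pos":[0,-0.01,0.86],"rotation":[0,0,0]},{"grip":1,"delta_pos":[0,-0.01,0.86],"rotation":[0,0,0]}]' | grep -E 'pos|force'
python3 -m creep '[{"grip":1,"delta_pos":[-0.15,0,0],"rotation":[0,0,0]},{"grip":1,"delta_pos":[-0.3,0,0],"rotation":[0,0,0]},{"grip":1,"delta_pos":[-0.43,0,-0.02],"rotation":[0,0,0]},{"grip":1,"delta_pos":[-0.55,0,-0.02],"rotation":[0,0,0]},{"grip":1,"delta_pos":[-0.67,0,0],"rotation":[0,0,0]}]' | grep -E 'pos|force'
python3 - <<'E'
from h import *
s=snap('scene')
h=cv2.cvtColor(s['color'],cv2.COLOR_RGB2HSV);m=(((h[...,0]<6)|(h[...,0]>174))&(h[...,1]>150)&(h[...,2]>60)).astype(np.uint8)
n,l,st,c=cv2.connectedComponentsWithStats(m)
for i in range(1,n):
    if abs(c[i][0]-325)<40 and abs(c[i][1]-205)<50 and st[i,4]>10:print(st[i],c[i])
for f in(1.7,1.4,1.2,1.0,.8,.4,0):print(f,[proj(s,[.465+r*np.cos(f),.0135,.092+r*np.sin(f)]).round() for r in(.035,.085)])
E
```

```text
tool_pos: [0.4062, 0.0134, 0.1724]
force: [-0.0, 0.2, 1.2]
gripper_force: 0.0
tool_pos: [0.4734, 0.013, 0.1722]
force: [-2.4, 0.3, -0.3]
gripper_force: 1.0
[316 203   9  15  82] [320.43902439 209.73170732]
1.7 [array([324., 209.]), array([325., 193.])]
1.4 [array([323., 212.]), array([322., 199.])]
1.2 [array([322., 214.]), array([320., 204.])]
1.0 [array([321., 216.]), array([318., 211.])]
0.8 [array([321., 219.]), array([316., 217.])]
0.4 [array([320., 224.]), array([314., 230.])]
0 [array([319., 228.]), array([313., 241.])]
```

```bash
python3 -m creep '[{"grip":1,"delta_pos":[-0.1,0,0.04],"rotation":[0,0,0]},{"grip":1,"delta_pos":[-0.2,0,0.1],"rotation":[0,0,0]},{"grip":1,"delta_pos":[-0.29,0,0.19],"rotation":[0,0,0]},{"grip":1,"delta_pos":[-0.36,0,0.29],"rotation":[0,0,0]},{"grip":1,"delta_pos":[-0.4,0,0.37],"rotation":[0,0,0]}]' | grep -E 'pos|force'
python3 -m creep '[{"grip":1,"delta_pos":[-0.03,0,0.06],"rotation":[0,0,0]},{"grip":1,"delta_pos":[-0.03,0,0.1],"rotation":[0,0,0]},{"grip":1,"delta_pos":[-0.03,0,0.12],"rotation":[0,0,0]}]' | grep -E 'pos|force'
```

```text
tool_pos: [0.5129, 0.0128, 0.1338]
force: [-1.8, -0.5, 1.7]
gripper_force: 0.7
tool_pos: [0.5158, 0.013, 0.123]
force: [-1.0, 0.5, 10.6]
gripper_force: 4.8
```

```bash
python3 -m creep '[{"grip":1,"delta_pos":[0,0,0.02],"rotation":[0,0,0]},{"grip":1,"delta_pos":[0,0,0.02],"rotation":[0,0,0]}]' | grep -E 'pos|force'
python3 -m creep '[{"grip":1,"delta_pos":[0,0,0.02],"rotation":[0,0,0]},{"grip":1,"delta_pos":[0,0,0.02],"rotation":[0,0,0]}]' | grep -E 'pos|force'
python3 -m creep '[{"grip":1,"delta_pos":[0,0,-0.5],"rotation":[0,0,0]},{"grip":1,"delta_pos":[0,0,-1],"rotation":[0,0,0]},{"grip":1,"delta_pos":[0,0,-1],"rotation":[0,0,0]}]' | head -2
python3 -m creep '[{"grip":1,"delta_pos":[0,0.6,-1],"rotation":[0,0,0]},{"grip":1,"delta_pos":[0,0.6,-1],"rotation":[0,0,0]},{"grip":1,"delta_pos":[0,0.6,-1],"rotation":[0,0,0]},{"grip":1,"delta_pos":[0,0.6,-1],"rotation":[0,0,0]}]' | head -2
python3 -m creep '[{"grip":1,"delta_pos":[0.2,1,0],"rotation":[0,0,0]},{"grip":1,"delta_pos":[0.2,1,0],"rotation":[0,0,0]},{"grip":1,"delta_pos":[0.2,1,0],"rotation":[0,0,0]},{"grip":1,"delta_pos":[0.2,1,0],"rotation":[0,0,0]}]' | head -2
python3 -m creep '[{"grip":1,"delta_pos":[-0.75,1,0.3],"rotation":[0,0,0]},{"grip":1,"delta_pos":[-0.75,1,0.3],"rotation":[0,0,0]},{"grip":1,"delta_pos":[-0.75,1,0.3],"rotation":[0,0,0]},{"grip":1,"delta_pos":[-0.75,1,0.3],"rotation":[0,0,0]},{"grip":1,"delta_pos":[-0.75,1,0.3],"rotation":[0,0,0]}]' | head -2
python3 - <<'E'
from h import *
import pickle
s=snap('scene')
h=cv2.cvtColor(s['color'],cv2.COLOR_RGB2HSV);m=(((h[...,0]<6)|(h[...,0]>174))&(h[...,1]>150)&(h[...,2]>60)).astype(np.uint8)
n,l,st,c=cv2.connectedComponentsWithStats(m)
for i in range(1,n):
    if abs(c[i][0]-325)<40 and abs(c[i][1]-215)<50 and st[i,4]>10:print(st[i],c[i])
for f in(.3,.1,0):print(f,[proj(s,[.465+r*np.cos(f),.0135,.092+r*np.sin(f)]).round() for r in(.035,.085)])
w=snap('wrist','w14.png');hs=cv2.cvtColor(w['color'],cv2.COLOR_RGB2HSV)
b=((hs[...,0]>100)&(hs[...,0]<125)&(hs[...,1]>150)).astype(np.uint8)
n,l,st,c=cv2.connectedComponentsWithStats(b)
for i in range(1,n):
    if st[i,4]>80:print('blue',st[i],onz(w,st[i,0]+st[i,2]/2,st[i,1],.084)[:2])
print(proj(w,[.589,.34,.084]),proj(w,[.604,.34,.098]),proj(w,[.5575,.34,.061]),ctrl.get_obs()['tool_pos'])
g=cv2.cvtColor(w['color'],cv2.COLOR_RGB2GRAY);u=int(proj(w,[.5575,.34,.061])[0]);print(u,(g[150:270:3,u]//10).tolist())
E
```

```text
tool_pos: [0.5159, 0.0129, 0.1229]
force: [-3.5, -0.1, 13.7]
gripper_force: 6.5
tool_pos: [0.516, 0.0129, 0.1225]
force: [-9.8, 0.5, 29.3]
gripper_force: 14.5
clock: 73.2
tool_pos: [0.5188, 0.0137, 0.2265]
clock: 73.6
tool_pos: [0.5165, 0.0744, 0.3222]
clock: 74.0
tool_pos: [0.4954, 0.1736, 0.318]
clock: 74.5
tool_pos: [0.5719, 0.2713, 0.2875]
[310 224  13  20 128] [316.0703125 233.7265625]
0.3 [array([319., 225.]), array([314., 233.])]
0.1 [array([319., 227.]), array([313., 239.])]
0 [array([319., 228.]), array([313., 241.])]
blue [142  90  50  19 487] [0.47337156 0.1500221 ]
blue [ 282  214  232   38 6401] [0.57474762 0.33739792]
blue [192 258  11  13  82] [0.61330634 0.16233683]
[400.28509036 230.1211905 ] [402.63447647 251.48276421] [397.02017372 189.90148885] [0.57166588 0.2710488  0.28923895]
397 [5, 5, 5, 5, 5, 5, 5, 5, 5, 5, 5, 9, 10, 9, 9, 2, 3, 2, 2, 2, 2, 2, 2, 4, 4, 4, 4, 4, 5, 5, 5, 5, 5, 11, 11, 14, 13, 14, 13, 13]
```

The checks agree: red grip centroid (316,234) matches the lever-down prediction, and there is no gap between drawer front and cabinet (handle at x≈0.556). Handing in.

```bash
python3 -c "
from plant import ctrl
print(ctrl.close_job())"
```

```text
the job is handed in; nothing more can be done
None
```

I handed the job in after about 75 s of robot time: all four castings lie flat and separate in the crate, the lid is shut with the red lever fully down over it, and the yellow master is in the closed drawer.

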